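# Lock a gel casting tray in its caster with the wedge

## Task

The gel tray stands loose in the caster, between the end wall and the blue sliding gate. Set the orange wedge into the slot between the gate and the white stop, narrow end first and lying flat, then tap and press on the steel button at its thick end until it locks tight and clamps the tray against both seals; a final steady push of about 14 N is right, while over 18 N could crack the tray. Let go, and leave the other things on the bench where they are.

Things in the scene. Friction and masses are not known exactly. Their poses are not given: they have to be found in the camera images.
- caster: White gel caster, does not move on the bench; base 116 x 182 mm, its floor (on which tray, gate, stop and wedge stand) 12 mm above the bench. Origin on the bench; x = the way the wedge is driven (away from the robot), y = from gate to end wall (left), z up. A tongue of the base, y = -67 to -17 mm, reaches out to x = -115 mm in front of the slot, to carry the wedge.
- slot_mouth (a point): Mouth of the slot, at floor height at caster x -38, y -47.5 mm; axes as the caster's. The slot runs 76 mm along +x, open above. Right of it the fixed white stop, 18 mm high, straight face along x, starting rounded 19 mm before the mouth. The stop was set by hand: its face is anywhere within 3 mm either side of this point in y, not measured. Left of it the gate.
- gate: Blue gate, 80 x 18 mm high, black seal towards the tray; slides along caster y only (1 N friction). Origin mid seal face at floor height, axes as the caster's. Its sloping outer face is 14 mm behind the origin (-y) at the mouth; inwards it nears the stop 1 mm in 10, like the wedge. It starts 0.5 to 2 mm short of closed; the wedge locks with its tip some 30 to 100 mm past the mouth: only force tells.
- seal: Black silicone strip on the caster's white end wall, 80 x 21 mm; origin at floor height in the middle of its face (caster y = +80 mm), axes as the caster's. It yields along y, about 50 N per mm.
- tray: Clear casting tray, 77 x 100 x 24 mm, open at its two ends, loose on the caster's floor between gate and end wall with 0.5 to 2 mm of play in all. Origin at the centre of its underside, long side along caster y.
- wedge_grip (a point): Middle of the upright fin on the loose orange wedge: fin 10 mm thick (y), 44 long (x), 44 high; 42 mm above the wedge's underside, 22 above its flat upper face. x to the narrow end, y from the straight face (y = -6.5 mm; goes against the stop) to the tapered face. Wedge 0.1 kg, 20 high, 117.5 long, 7 mm thick at the rounded tip, 18 at the thick end. Grip across the fin.
- wedge_butt (a point): Middle of the face of the polished steel button, 16 mm across, at the wedge's thick end; 10 mm above its underside, 46 mm behind the grip point; axes as wedge_grip. Push here along +x. The wedge is slippery plastic (friction 0.35, button 0.15): a push P clamps with about 0.7 to 1.4 P. Once tight the push rises some 3 to 5 N per mm, and the wedge stays locked when let go.
- wedge_tip (a point): Foremost point of the wedge's rounded narrow end, 10 mm above its underside; 71.5 mm ahead and 3 mm to -y of the grip point; axes as wedge_grip.
- comb: White ten-tooth gel comb lying on the bench, 26 x 94 x 5 mm. Leave it.
- label_tape: Roll of beige tape lying flat, 100 mm across, 25 mm high. Leave it.
- pipette_200: White pipette lying on the bench, 228 mm long. Leave it.
- marker_blue: Marker with a blue cap, 128 mm long. Leave it.
- lab_timer: Small white timer with a dark dial, 63 x 68 x 57 mm. Leave it.
- beaker_250: Clear beaker, 72 mm across, 93 mm high. Leave it.
Not all that is in view belongs to the job. What is shaped like the tray but green is not meant.

How it is judged (in metres and radians):
On the way:
1. the wedge lies flat in the slot, its tip at least 15 mm past the mouth (x of wedge_tip in the frame of caster above -0.023 m and y of wedge_tip in the frame of caster between -0.0535 and -0.03 m and z of wedge_butt in the frame of caster below 0.026 m and angle between wedge_grip's own z axis and vertical below 0.08 rad and angle between the x axis of wedge_grip and the x axis of caster, either way round below 0.1 rad), for 0.1 s.
At the end, for the whole second after the job is handed in: The wedge lies flat and straight in the slot with its tip at least 15 mm past the mouth, let go and at rest, and still clamps: at least 7 N between wedge and gate, and at least 6 N between the tray and each of the two seals (gate and end wall), the tray flat on the caster's floor (all of step 1 and contact force between wedge and gate above 7 N and contact force between tray and gate above 6 N and contact force between tray and seal above 6 N and angle between tray's own z axis and vertical below 0.05 rad and linear speed of each of wedge, tray below 0.01 m/s); the robot touches nothing.
It fails at once if the wedge is driven so hard that it presses the gate with more than 28 N (the tray would crack) (contact force between wedge and gate above 28 N).
It fails at once if one of the other things on the bench is moved by more than 20 mm (distance of any of comb, label_tape, pipette_200, marker_blue, lab_timer, beaker_250 from where it was at the start of the episode above 0.02 m).
It also fails if it takes over 70 s, if anything falls off the work surface, if the arm or the gripper's body presses on something with over 40 N, if the wrist force passes 120 N, or if a joint passes its speed limit or range.

## Robot

A 6-joint arm with a two-finger parallel gripper is mounted at the origin on a cart in front of the work surface, level with it; the furniture and walls round the work are solid. World frame = base frame: x ahead of the robot, y to its left, z up, the work surface at z = 0. Lengths are in m, angles in degrees, forces in N, time in s.
With the tool pointing down it reaches from about 0.325 to 0.9 m from the base axis. Payload 3.5 kg.
Tool frame: the origin (TCP) lies between the finger pads; the fingertips stand 11 mm ahead of it and the grasp point (between the pads) lies 8 mm behind it (tip_reach is the distance from the TCP to the fingertips, in m); z points along the fingers, y is the line along which they close (so a half turn about z gives the same grasp; the last joint's range is limited). The gripper opens to 85 mm and grips with 20 to 120 N. Pads are 22 mm wide; open, the fingers measure 114 mm over their backs; the gripper's body (76 mm by 85 mm) begins 54 mm behind the grasp point. The pads swing forward as they close: fully open they stand 13 mm farther back than shut.
Start: joints at [69.19, 15.837, -1.513, 72.651, 0, 84.076], TCP at [0.161, 0.604, 0.218] pointing down, gripper open.
Joint ranges: [-178.77, 178.77], [-48.84, 107.48], [-61.69, 71.31], [-111.58, 123.2], [-90, 87.43], [-180, 180]. Speed limits (degrees/s): [147.25, 147.25, 180, 180, 180, 180].

## Interface

Orientations are given as [roll, pitch, yaw] about the fixed x, y, z axes, in that order (R = Rz(yaw) Ry(pitch) Rx(roll)).
In Python, from workcell import sense, get_image, finish_job, tip_reach gives the robot as it stands. The module is installed in compiled form; this text tells all that it offers.
- The arm moves only by the tool drive_tool, never from a script. Its argument "moves" is text: rows parted by semicolons, each of 5 numbers parted by spaces: the shift along the tool's x, y, z each as a share of 0.1 m, from -1 to 1, then the turn about the tool's z as a share of 180 degrees, from -1 to 1, then the closure, from 0 (fully open) to 1 (shut). A call has exactly 8 rows; each row is the pose to reach, as a shift and turn from the pose commanded when the call began, along the tool's axes at that moment, turning the shorter way round; what a row does not reach only later rows make up. A row lasts 1/12 s, in which the tool goes at most 41.7 mm and 7.16 degrees, less where a joint would pass 70% of its speed; a pose out of reach is approached as far as the arm can. A call with a number of a shift or a turn outside -1 to 1 is refused whole. A call with a gripper value outside its range is refused whole. The fingers move at their own pace and stop on an object; the grip force is fixed at half the most. Time passes only in rows, so rows that repeat a pose let the fingers close, or fill a call up. It gives the time, the measured TCP pose, the force, the opening and the grip force at its end, in the units of the state.
- sense(): the state, without advancing time (a new reading comes with each control period).
- get_image(name): name is "scene" or "top" or "wrist"; returns a dict with "pixels" (384x512x3 uint8, red, green, blue), "K" (3x3 intrinsics, pixels), "dist" ([k1, k2, p1, p2, k3] as OpenCV has them; the pictures are not rectified), "rvec" (rotation vector, rad) and "tvec" (3), from world to camera coordinates, as OpenCV has them. Camera axes: x right, y down, z forward; pixel columns grow to the right and rows downward; lengths in m; the calibration is good to about 2 mm. A picture is of the moment at which its call begins. There is no depth.
- finish_job(): hands the job in; it is judged then, once.
The state is a dict: "time_s": time; "q": joint angles; "qd": joint speeds; "effort": joint torques, N m; "ee_pos": TCP position; "eef_rot": TCP orientation; "wrist_force": force on the tool from outside, world axes, zero at the start; "wrist_torque": the same for the moment, N m; "finger_gap": finger opening in m; "gripper_force": force on a finger pad.
Only numpy, scipy, OpenCV 4.12 (cv2) and the standard library are available. Lean on these libraries where they do the work, as an engineer would, in place of code of your own. Each camera call takes 0.05 s, during which the arm holds its last target. There are 200 camera calls.

## Working session

There is one attempt and no reset: what is moved stays moved. The work goes in short steps, Python scripts to look and compute and a tool call to move; the robot and the scene stay as the last step left them, time stands still between calls to the robot, and variables do not carry over. Pictures are saved under pics/ and viewed, at most 10 in all, crops included, and the job is handed in when it is done.

Besides the shell and the picture viewer there is one more tool, called after "Call:" as name(argument=value, ...) on one line, values as JSON. drive_tool: Moves the arm, as the interface text tells. Its arguments: {"type":"object","properties":{"moves":{"type":"string"}},"required":["moves"]}

```bash
mkdir -p pics; cat > h.py <<'E'
import numpy as np, cv2
from workcell import sense,get_image,finish_job,tip_reach
def ray(im,uv):
    p=cv2.undistortPoints(np.array(uv,float).reshape(-1,1,2),np.array(im["K"]),np.array(im["dist"])).reshape(-1,2)
    R=cv2.Rodrigues(np.array(im["rvec"],float))[0];t=np.array(im["tvec"],float).ravel()
    d=np.c_[p,np.ones(len(p))]@R
    return -R.T@t,d
def onz(im,uv,z):
    c,d=ray(im,uv); return c+d*((z-c[2])/d[:,2])[:,None]
def proj(im,P):
    return cv2.projectPoints(np.array(P,float).reshape(-1,3),np.array(im["rvec"],float),np.array(im["tvec"],float),np.array(im["K"]),np.array(im["dist"]))[0].reshape(-1,2)
def save(im,n): cv2.imwrite("pics/"+n,im["pixels"][:,:,::-1])
E
python3 - <<'E'
from h import *
import pickle
s=sense();print({k:np.round(v,3) for k,v in s.items()},tip_reach)
I={n:get_image(n) for n in("scene","top")}
pickle.dump(I,open("i.pkl","wb"))
for n in I:save(I[n],n+".png");print(n,ray(I[n],[[256,192]]))
E
```

```text
{'time_s': np.float64(0.0), 'q': array([ 6.9190e+01,  1.5882e+01, -1.5990e+00,  7.2652e+01,  2.0000e-03,
        8.4075e+01]), 'qd': array([ 0.052,  0.001,  0.037,  0.01 ,  0.005, -0.001]), 'effort': array([ 0.0000e+00, -4.4551e+01,  2.9520e+01,  1.6000e-02, -0.0000e+00,
        0.0000e+00]), 'ee_pos': array([0.16 , 0.603, 0.216]), 'eef_rot': array([-1.79868e+02, -1.60000e-02,  1.65114e+02]), 'wrist_force': array([-0.336,  0.085,  0.259]), 'wrist_torque': array([-0.02 , -0.083, -0.031]), 'gripper_force': np.float64(0.0), 'finger_gap': np.float64(0.086)} 0.011
scene (array([-0.1845113 , -0.43901376,  0.84460251]), array([[ 0.61927671,  0.35276382, -0.70176633]]))
top (array([ 0.30606066, -0.05859641,  1.26067456]), array([[ 0.17855341, -0.00386525, -0.9839427 ]]))
```

View pics/top.png

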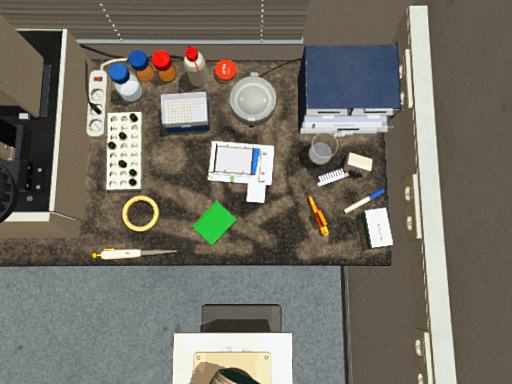

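View pics/scene.png

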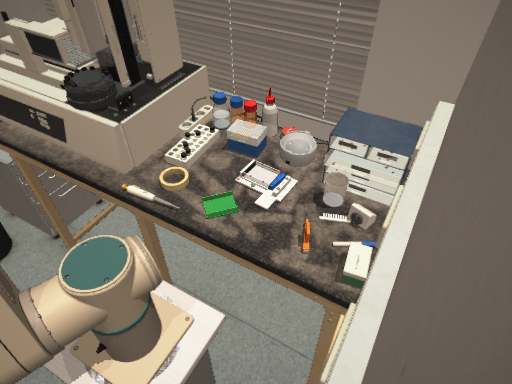

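The top view shows the caster around (240,165) with its tongue at about (257,190). The orange wedge is at about (318,215), and the green decoy at (214,222). Next I'll enlarge the crops and measure.

```bash
python3 - <<'E'
from h import *
import pickle
I=pickle.load(open("i.pkl","rb"))
T=I["top"]["pixels"][:,:,::-1];S=I["scene"]["pixels"][:,:,::-1]
a=cv2.resize(T[130:245,200:340],None,fx=5.5,fy=5.2,interpolation=cv2.INTER_CUBIC)
cv2.imwrite("pics/topc.png",cv2.resize(T[135:240,200:340],(800,600),interpolation=cv2.INTER_CUBIC))
for n in I:
    im=I[n];p=im["pixels"];h=cv2.cvtColor(p,cv2.COLOR_RGB2HSV)
    for nm,lo,hi in(("orange",(5,150,120),(22,255,255)),("blue",(100,150,80),(125,255,255))):
        m=cv2.inRange(h,lo,hi)
        k,l,st,c=cv2.connectedComponentsWithStats(m)
        for i in range(1,k):
            if st[i,4]>25:
                ys,xs=np.where(l==i);r=cv2.minAreaRect(np.c_[xs,ys].astype(np.float32))
                print(n,nm,st[i],np.round(cv2.boxPoints(r),1).tolist(),np.round(onz(im,[c[i]],.02)[0],3))
E
```

```text
scene orange [245 112  12  12  49] [[244.5, 119.5], [247.0, 112.0], [258.3999938964844, 115.80000305175781], [255.89999389648438, 123.30000305175781]] [0.91  0.213 0.02 ]
scene orange [232 115  11   7  29] [[231.1999969482422, 117.5999984741211], [240.8000030517578, 114.4000015258789], [242.0, 118.0], [232.39999389648438, 121.19999694824219]] [0.883 0.261 0.02 ]
scene orange [303 218   7  32 152] [[302.5, 249.0], [304.8999938964844, 217.89999389648438], [310.3999938964844, 218.3000030517578], [308.0, 249.39999389648438]] [ 0.46  -0.239  0.02 ]
scene blue [213  92  13  12 104] [[213.0, 92.0], [225.0, 92.0], [225.0, 103.0], [213.0, 103.0]] [0.991 0.415 0.02 ]
scene blue [230  96  12  12 100] [[230.0, 96.0], [241.0, 96.0], [241.0, 107.0], [230.0, 107.0]] [0.998 0.331 0.02 ]
scene blue [258 138   8  17  54] [[254.8000030517578, 151.8000030517578], [264.29998779296875, 137.5], [268.0, 140.0], [258.5, 154.3000030517578]] [0.769 0.079 0.02 ]
scene blue [228 140  29  17 194] [[226.10000610351562, 147.6999969482422], [228.5, 139.39999389648438], [258.0, 147.89999389648438], [255.6999969482422
[... 937 characters left out ...]
[322.20001220703125, 235.3000030517578]] [ 0.461 -0.238  0.02 ]
top blue [128  50  19  17 231] [[125.5, 58.5], [137.0, 47.0], [148.5, 58.5], [137.0, 70.0]] [0.934 0.289 0.02 ]
top blue [109  63  19  18 257] [[105.5, 71.5], [118.0, 59.0], [130.0, 71.0], [117.5, 83.5]] [0.893 0.343 0.02 ]
top blue [251 148   9  26 125] [[249.10000610351562, 172.6999969482422], [253.3000030517578, 147.39999389648438], [259.1000061035156, 148.39999389648438], [254.89999389648438, 173.60000610351562]] [ 0.625 -0.06   0.02 ]
top blue [369 189  15  10  73] [[368.79998779296875, 194.60000610351562], [382.3999938964844, 187.8000030517578], [384.6000061035156, 192.1999969482422], [371.0, 199.0]] [ 0.527 -0.402  0.02 ]
```

View pics/topc.png

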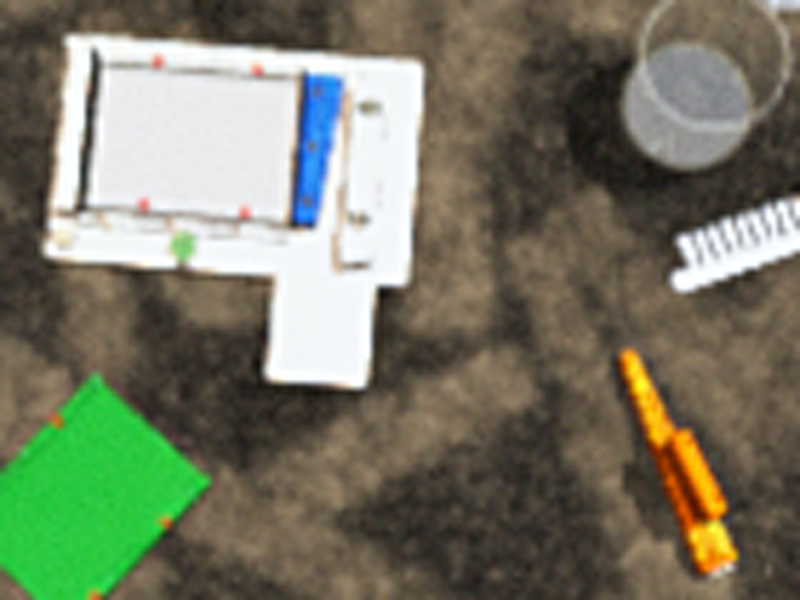

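The crop shows the caster base corners at crop px (70,37), (424,60), (408,287) and (45,257), with the tongue front at (264,380) to (366,388). The wedge tip is at (627,352) and the button end at about (718,573).

```bash
python3 - <<'E'
from h import *
import pickle
I=pickle.load(open("i.pkl","rb"));T=I["top"]
c=lambda p:np.c_[200+(np.array(p,float)[:,0]+.5)*140/800-.5,135+(np.array(p,float)[:,1]+.5)*105/600-.5]
P=onz(T,c([(424,60),(408,287),(45,257),(264,380),(366,388)]),.012)[:,:2]
M=np.array([(.058,-.091),(-.058,-.091),(-.058,.091),(-.115,-.017),(-.115,-.067)])
A,b=M-M.mean(0),P-P.mean(0)
th=np.arctan2((A[:,0]*b[:,1]-A[:,1]*b[:,0]).sum(),(A*b).sum())
R=np.array([[np.cos(th),-np.sin(th)],[np.sin(th),np.cos(th)]])
t=P.mean(0)-R@M.mean(0)
print("caster",t,np.degrees(th),"res mm",np.round((P-(M@R.T+t))*1e3,1).tolist())
W=onz(T,c([(627,352),(718,573)]),.015)[:,:2]
d=W[0]-W[1];print("wedge tip,butt",W,np.linalg.norm(d),np.degrees(np.arctan2(d[1],d[0])))
u=d/np.linalg.norm(d);print("grip",W[0]-u*.0715+np.array([-u[1],u[0]])*.003)
E
```

```text
caster [ 0.61996162 -0.02172355] -3.443267902403428 res mm [[-1.8, 0.9], [-3.2, 2.9], [1.3, 2.4], [2.4, -2.8], [1.4, -3.4]]
wedge tip,butt [[ 0.520001   -0.21408067]
 [ 0.41094532 -0.25572762]] 0.1167373557918576 20.90120835293204
grip [ 0.45213564 -0.23678625]
```

Call:
drive_tool(moves="-0.1 -0.12 0 0 0; -0.2 -0.24 0 0 0; -0.3 -0.36 0 0 0; -0.4 -0.5 0 0 0; -0.5 -0.62 0 0 0; -0.6 -0.75 0 0 0; -0.65 -0.88 0 0 0; -0.65 -1 0 0 0")

```text
time_s: 0.77
ee_pos: [0.1983, 0.4893, 0.2173]
eef_rot: [-180.0, 0.0, 165.0]
wrist_force: [0.1, 0.3, 0.5]
finger_gap: 0.0858
gripper_force: 0.0
```

Call:
drive_tool(moves="-0.1 -0.12 0 0 0; -0.2 -0.24 0 0 0; -0.3 -0.36 0 0 0; -0.4 -0.5 0 0 0; -0.5 -0.62 0 0 0; -0.6 -0.75 0 0 0; -0.65 -0.88 0 0 0; -0.65 -1 0 0 0")

```text
time_s: 1.43
ee_pos: [0.2353, 0.376, 0.2176]
eef_rot: [-180.0, 0.0, 165.1]
wrist_force: [-0.4, -1.1, 0.2]
finger_gap: 0.0851
gripper_force: 0.0
```

Call:
drive_tool(moves="-0.1 -0.12 0 0 0; -0.2 -0.24 0 0 0; -0.3 -0.36 0 0 0; -0.4 -0.5 0 0 0; -0.5 -0.62 0 0 0; -0.6 -0.75 0 0 0; -0.65 -0.88 0 0 0; -0.65 -1 0 0 0")

```text
time_s: 2.1
ee_pos: [0.2719, 0.263, 0.2176]
eef_rot: [180.0, 0.0, 165.1]
wrist_force: [-0.1, -0.5, -0.4]
finger_gap: 0.0855
gripper_force: 0.0
```

Call:
drive_tool(moves="-0.1 -0.12 0 0 0; -0.2 -0.24 0 0 0; -0.3 -0.36 0 0 0; -0.4 -0.5 0 0 0; -0.5 -0.62 0 0 0; -0.6 -0.75 0 0 0; -0.65 -0.88 0 0 0; -0.65 -1 0 0 0")

```text
time_s: 2.77
ee_pos: [0.309, 0.1498, 0.2176]
eef_rot: [180.0, 0.0, 165.1]
wrist_force: [-0.2, 0.3, -0.2]
finger_gap: 0.0858
gripper_force: 0.0
```

Call:
drive_tool(moves="-0.1 -0.12 0 0 0; -0.2 -0.24 0 0 0; -0.3 -0.36 0 0 0; -0.4 -0.5 0 0 0; -0.5 -0.62 0 0 0; -0.6 -0.75 0 0 0; -0.65 -0.88 0 0 0; -0.65 -1 0 0 0")

```text
time_s: 3.43
ee_pos: [0.3462, 0.0367, 0.2177]
eef_rot: [180.0, 0.0, 165.1]
wrist_force: [0.2, 0.2, 0.3]
finger_gap: 0.0854
gripper_force: 0.0
```

Call:
drive_tool(moves="-0.1 -0.12 0 0 0; -0.2 -0.24 0 0 0; -0.3 -0.36 0 0 0; -0.4 -0.5 0 0 0; -0.5 -0.62 0 0 0; -0.6 -0.75 0 0 0; -0.65 -0.88 0 0 0; -0.65 -1 0 0 0")

```text
time_s: 4.1
ee_pos: [0.3835, -0.0766, 0.2177]
eef_rot: [180.0, 0.0, 165.1]
wrist_force: [0.4, 0.5, -0.4]
finger_gap: 0.0855
gripper_force: 0.0
```

Call:
drive_tool(moves="-0.1 -0.12 0 0 0; -0.2 -0.24 0 0 0; -0.3 -0.36 0 0 0; -0.4 -0.5 0 0 0; -0.5 -0.62 0 0 0; -0.54 -0.7 0 0 0; -0.54 -0.7 0 0 0; -0.54 -0.7 0 0 0")

```text
time_s: 4.77
ee_pos: [0.4173, -0.1575, 0.2175]
eef_rot: [180.0, -0.1, 165.1]
wrist_force: [0.1, -0.1, -0.0]
finger_gap: 0.0855
gripper_force: 0.0
```

Call:
drive_tool(moves="-0.1 -0.12 0 -0.03 0; -0.2 -0.24 0 -0.06 0; -0.3 -0.36 0 -0.09 0; -0.4 -0.5 0 -0.13 0; -0.5 -0.6 0 -0.17 0; -0.54 -0.67 0 -0.2 0; -0.54 -0.67 0 -0.2 0; -0.54 -0.67 0 -0.2 0")

```text
time_s: 5.43
ee_pos: [0.4521, -0.2354, 0.2174]
eef_rot: [179.9, -0.0, -159.0]
wrist_force: [-0.0, 0.7, -0.3]
finger_gap: 0.0857
gripper_force: 0.0
```

```bash
python3 - <<'E'
from h import *
import pickle
W=get_image("wrist");pickle.dump(W,open("w.pkl","wb"))
save(W,"w1.png");print(ray(W,[[256,192]]),sense()["ee_pos"])
E
```

```text
(array([ 0.37726202, -0.26336616,  0.37485216]), array([[ 0.29381105,  0.10562447, -0.95003095]])) [ 0.45197759 -0.23508435  0.21746553]
```

View pics/w1.png

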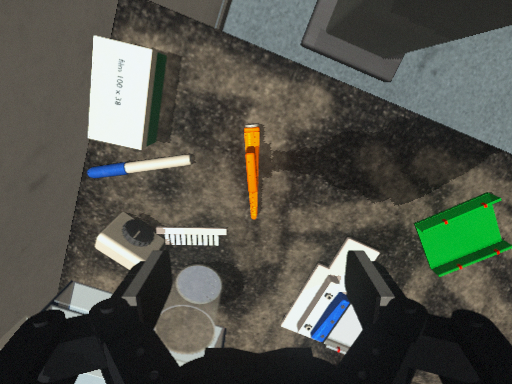

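The wrist view shows the wedge from its butt at (252,125) to its tip at (254,218). The fin runs down its middle, and the fingers are at the bottom of the frame.

```bash
python3 - <<'E'
from h import *
import pickle
W=pickle.load(open("w.pkl","rb"));p=W["pixels"];h=cv2.cvtColor(p,cv2.COLOR_RGB2HSV)
m=cv2.inRange(h,(5,150,60),(22,255,255));m[:, :200]=0;m[:,300:]=0;m[260:]=0
ys,xs=np.where(m>0)
for v in range(ys.min(),ys.max()+1,6):
    x=xs[ys==v];b=p[v,x].astype(int).sum(1);print(v,x.min(),x.max(),b[::2])
g=np.array([.452,-.2365]);a=np.radians(20.9);u=np.array([np.cos(a),np.sin(a)]);n=np.array([-u[1],u[0]])
print(np.round(proj(W,[[*(g+dx*u+dy*n),z] for dx,dy,z in[(.0715,-.003,.01),(-.046,0,.01),(.022,-.005,.064),(.022,.005,.064),(-.022,-.005,.064),(-.022,.005,.064),(-.04,-.0065,.02),(-.04,.0115,.02)]]),1))
print(onz(W,[(254,218.5)],.01),onz(W,[(252,124)],.01))
E
```

```text
126 258 258 [210]
132 244 259 [278 369 364 389 402 397 408 401]
138 244 259 [339 409 407 403 410 395 316]
144 245 259 [399 407 421 397 401 402 396 323]
150 245 259 [300 174 166 163 173 259 298 233]
156 245 258 [314 407 407 398 358 193 303]
162 245 258 [183 392 371 397 376 219 298]
168 246 258 [319 400 398 387 353 226 222]
174 247 258 [322 397 394 388 311 264]
180 247 257 [297 392 385 386 348 196]
186 247 257 [172 383 387 384 362 222]
192 249 257 [333 364 340 373 318]
198 249 257 [329 387 387 386 291]
204 250 257 [352 405 393 390]
210 250 257 [329 386 404 349]
216 251 256 [368 383 384]
[[254.4 214.7]
 [256.5 122.1]
 [251.8 191.4]
 [261.1 191.3]
 [251.5 150.8]
 [261.2 150.8]
 [250.8 128.3]
 [266.5 128.3]]
[[ 0.5250033  -0.21235869  0.01      ]] [[ 0.41291006 -0.25709826  0.01      ]]
```

```bash
python3 - <<'E'
from h import *
import pickle
W=pickle.load(open("w.pkl","rb"));p=W["pixels"].astype(int).sum(2)
print([(v,int(p[v,250])) for v in range(120,222,1)])
for v in(154,160,166,172,178,184): print(v,p[v,242:262])
g=np.array([.4525,-.2385]);a=np.radians(24);u=np.array([np.cos(a),np.sin(a)]);n=np.array([-u[1],u[0]])
print(np.round(proj(W,[[*(g+dx*u+dy*n),z] for dx,dy,z in[(.0715,-.003,.01),(-.046,0,.01),(.022,-.005,.064),(.022,.005,.064),(-.022,-.005,.064),(-.022,.005,.064),(-.022,0,.02),(-.04,-.0065,.02),(-.04,.0115,.02)]]),1))
E
```

```text
[(120, 389), (121, 378), (122, 355), (123, 285), (124, 227), (125, 698), (126, 697), (127, 434), (128, 371), (129, 427), (130, 397), (131, 365), (132, 389), (133, 409), (134, 413), (135, 413), (136, 417), (137, 425), (138, 426), (139, 409), (140, 418), (141, 419), (142, 416), (143, 438), (144, 412), (145, 427), (146, 241), (147, 173), (148, 162), (149, 173), (150, 157), (151, 167), (152, 168), (153, 343), (154, 379), (155, 406), (156, 401), (157, 399), (158, 401), (159, 402), (160, 401), (161, 396), (162, 399), (163, 394), (164, 395), (165, 398), (166, 400), (167, 396), (168, 398), (169, 393), (170, 395), (171, 399), (172, 394), (173, 395), (174, 395), (175, 361), (176, 394), (177, 392), (178, 390), (179, 393), (180, 396), (181, 387), (182, 394), (183, 387), (184, 391), (185, 392), (186, 387), (187, 392), (188, 388), (189, 388), (190, 386), (191, 377), (192, 371), (193, 393), (194, 391), (195, 391), (196, 402), (197, 400), (198, 375), (199, 374), (200, 368), (201, 362), (202, 358), (203, 288), (204, 352), (205, 338), (206, 345), (207, 371), (208, 403), (209, 410), (210, 329), (211, 350), (212, 313), (213, 263), (214, 295), (215, 241), (216, 270), (217, 236), (218, 224), (219, 262), (220, 288), (221, 243)]
154 [150 169 179 268 333 370 378 382 379 381 367 341 242 240 283 292 236 182
 184 195]
160 [165 176 197 227 337 398 409 405 401 392 393 366 308 246 273 301 235 174
 168 166]
166 [179 230 249 243 340 381 403 406 400 393 390 376 351 263 230 281 209 146
 165 170]
172 [156 153 147 162 207 334 391 401 394 391 386 384 360 278 198 268 251 165
 166 177]
178 [173 174 186 177 177 314 377 390 390 386 389 390 367 345 241 214 211 171
 193 204]
184 [321 292 216 186 175 191 333 386 391 387 388 382 377 357 266 218 210 180
 158 150]
[[255.8 214.6]
 [252.6 122. ]
 [251.  191.3]
 [260.3 190.9]
 [248.3 150.9]
 [258.  150.3]
 [253.7 143.7]
 [247.2 128.4]
 [262.8 127.6]]
```

Call:
drive_tool(moves="-0.01 -0.03 0.1 -0.01 0; -0.015 -0.06 0.3 -0.02 0; -0.015 -0.066 0.5 -0.02 0; -0.015 -0.066 0.65 -0.02 0; -0.015 -0.066 0.8 -0.02 0; -0.015 -0.066 0.9 -0.02 0; -0.015 -0.066 1 -0.02 0; -0.015 -0.066 1 -0.02 0")

```text
time_s: 6.15
ee_pos: [0.4548, -0.2403, 0.1157]
eef_rot: [179.8, -0.1, -155.3]
wrist_force: [-0.4, 0.2, -0.6]
finger_gap: 0.0853
gripper_force: 0.0
```

Call:
drive_tool(moves="0 0 0.15 0 0; 0 0 0.3 0 0; 0 0 0.45 0 0; 0 0 0.6 0 0; 0 0 0.75 0 0; 0 0 0.81 0 0; 0 0 0.81 0 0; 0 0 0.81 0 0")

```text
time_s: 6.82
ee_pos: [0.4566, -0.2419, 0.0372]
eef_rot: [-180.0, 0.0, -155.3]
wrist_force: [0.8, -0.3, 0.5]
finger_gap: 0.0856
gripper_force: 0.0
```

Call:
drive_tool(moves="0 0 0 0 0.5; 0 0 0 0 0.7; 0 0 0 0 0.9; 0 0 0 0 1; 0 0 0 0 1; 0 0 0 0 1; 0 0 0 0 1; 0 0 0 0 1")

```text
time_s: 7.48
ee_pos: [0.4565, -0.2419, 0.037]
eef_rot: [-180.0, 0.0, -155.3]
wrist_force: [-0.6, -0.3, 3.0]
finger_gap: 0.0081
gripper_force: 61.2
```

Call:
drive_tool(moves="0 0 -0.1 0 1; 0 0 -0.2 0 1; 0 0 -0.35 0 1; 0 0 -0.5 0 1; 0 0 -0.65 0 1; 0 0 -0.8 0 1; 0 0 -0.95 0 1; 0 0 -1 0 1")

```text
time_s: 8.15
ee_pos: [0.4578, -0.2428, 0.1398]
eef_rot: [-179.8, 0.1, -155.3]
wrist_force: [-0.3, -0.4, 0.1]
finger_gap: 0.0081
gripper_force: 60.7
```

Call:
drive_tool(moves="-0.04 0.08 0 0 1; -0.09 0.2 0 0 1; -0.15 0.32 0 0 1; -0.21 0.45 0 0 1; -0.27 0.58 0 0 1; -0.33 0.7 0 0 1; -0.38 0.82 0 0 1; -0.4 0.86 0 0 1")

```text
time_s: 8.82
ee_pos: [0.4557, -0.1442, 0.136]
eef_rot: [179.9, -0.1, -155.2]
wrist_force: [0.3, -0.4, -0.4]
finger_gap: 0.0081
gripper_force: 60.7
```

Call:
drive_tool(moves="-0.04 0.08 0 0.02 1; -0.09 0.2 0 0.045 1; -0.15 0.32 0 0.07 1; -0.21 0.45 0 0.095 1; -0.27 0.58 0 0.12 1; -0.33 0.7 0 0.14 1; -0.38 0.82 0 0.156 1; -0.4 0.86 0 0.156 1")

```text
time_s: 9.48
ee_pos: [0.4566, -0.0505, 0.1364]
eef_rot: [180.0, -0.0, 176.7]
wrist_force: [-0.3, 0.1, -1.4]
finger_gap: 0.0084
gripper_force: 60.7
```

```bash
python3 - <<'E'
from h import *
import pickle
W=get_image("wrist");pickle.dump(W,open("w2.pkl","wb"))
p=W["pixels"][:,:,::-1]
cv2.imwrite("pics/w2.png",cv2.resize(p,(800,600),interpolation=cv2.INTER_CUBIC));print(ray(W,[[256,192]]),sense()["ee_pos"],sense()["eef_rot"])
E
```

```text
(array([ 0.37648639, -0.04477948,  0.29384505]), array([[ 0.31141529, -0.02572558, -0.94994683]])) [ 0.45670943 -0.05057277  0.13642606] [ 1.79973404e+02 -2.91697993e-02  1.76806456e+02]
```

View pics/w2.png

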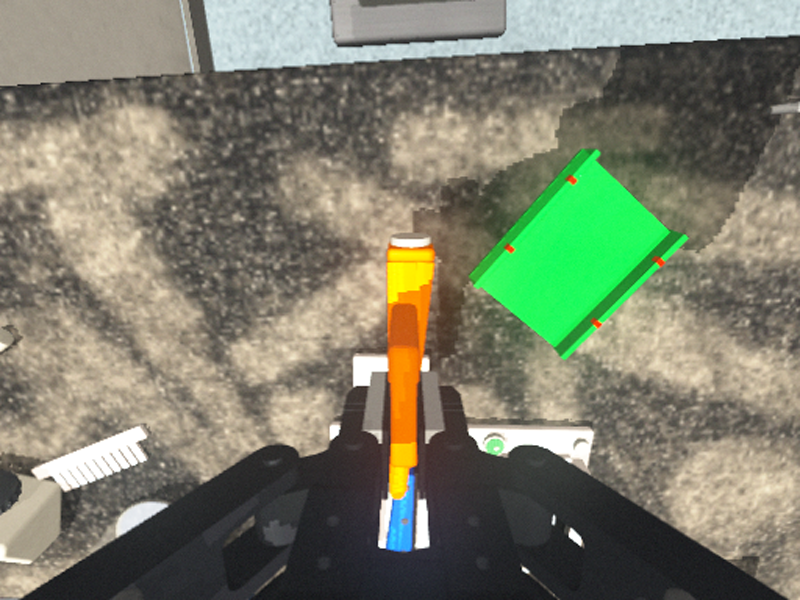

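The wedge is held straight, with its button at view px (410,241) and its tip at (400,495). The tongue's front right corner is at (354,354), and the base front corners are at (332,427) and (593,428).

```bash
cat >> h.py <<'E'
def fit(M,P):
    M=np.array(M);P=np.array(P);A,b=M-M.mean(0),P-P.mean(0)
    th=np.arctan2((A[:,0]*b[:,1]-A[:,1]*b[:,0]).sum(),(A*b).sum())
    R=np.array([[np.cos(th),-np.sin(th)],[np.sin(th),np.cos(th)]]);t=P.mean(0)-R@M.mean(0)
    return t,np.degrees(th),R,np.round((P-(M@R.T+t))*1e3,1).tolist()
E
python3 - <<'E'
from h import *
import pickle
W=pickle.load(open("w2.pkl","rb"));p=W["pixels"].astype(int)
c=lambda q:(np.array(q,float)+.5)*.64-.5
P=onz(W,c([(354,354),(331,427),(593,428)]),.012)[:,:2];print(P)
M=[(-.115,-.067),(-.058,-.091),(-.058,.091)]
print(fit(M,P))
g=p.sum(2)
print("tongue row v=230:",g[230,220:285]);print("base v=277",g[277,205:220],g[277,372:386]);print("col u=232",g[220:235,232],"col 350",g[265:280,350])
print("butt",onz(W,c([(410,241)]),.1364-.034+.010-.002),"tip",onz(W,c([(400,497)]),.11))
print("fin",g[200,240:275],g[215,240:275])
# top view check of the front edge
T=pickle.load(open("i.pkl","rb"))["top"]
for th in(-3.4,-4.5):pass
print(np.round(proj(T,[[*x,.012] for x in P]),1))
E
```

```text
[[ 0.50377509 -0.0847137 ]
 [ 0.55747586 -0.10556891]
 [ 0.56905335  0.07415685]]
(array([ 0.62145699, -0.02026108]), np.float64(-2.8717787694278702), array([[ 0.99874416,  0.05010101],
       [-0.05010101,  0.99874416]]), [[0.5, -3.3], [-1.5, 2.7], [1.0, 0.6]])
tongue row v=230: [335 315 309 313 340 428 760 765 765 765 765 765 765 765 765 765 765 765
 765 765 765 765 765 765 765 765 765 756 534 377 377 382 396 398 400 399
 399 398 401 402 404 402 390 376 380 373 364 355 346 355 694 761 764 762
 651 245 244 256 240 221 217 218 274 322 370]
base v=277 [519 520 553 563 552 511 744 765 765 765 765 736 150 155 165] [765 765 765 765 765 765 765 757 508 377 329 295 254 269]
col u=232 [299 320 304 234 266 273 407 506 719 764 765 765 765 765 765] col 350 [612 604 597 566 406 399 393 427 540 589 753 765 765 765 765]
butt [[ 0.41249722 -0.04444586  0.1104    ]] tip [[ 0.53462077 -0.05595506  0.11      ]]
fin [513 514 479 469 492 476 457 399 406 379 348 299 306 296 308 300 307 306
 307 300 314 316 306 309 315 304 309 380 405 385 383 383 384 359 350] [313 292 288 313 326 318 337 327 374 329 305 296 322 313 316 325 315 308
 312 303 316 305 308 310 311 315 310 310 364 382 384 384 391 316 320]
[[263.5 202. ]
 [270.8 183.4]
 [207.7 179.5]]
```

```bash
python3 - <<'E'
from h import *
import pickle
W=pickle.load(open("w2.pkl","rb"))
c=lambda q:(np.array(q,float)+.5)*.64-.5
P=onz(W,c([(354,354),(331,427),(593,428)]),0)[:,:2]
r=onz(W,[(225.6,230),(273.8,230)],0)[:,:2]
M=[(-.115,-.067),(-.058,-.091),(-.058,.091)]
print(fit(M,P))
t,th,R,_=fit(M,P);print("tongue edges y in caster",(r-t)@R)
T=pickle.load(open("i.pkl","rb"))["top"]
k=lambda p:np.c_[200+(np.array(p,float)[:,0]+.5)*140/800-.5,135+(np.array(p,float)[:,1]+.5)*105/600-.5]
Q=np.r_[onz(T,k([(424,60)]),.012),onz(T,k([(408,287),(45,257),(264,380),(366,388)]),0)][:,:2]
M2=[(.058,-.091),(-.058,-.091),(-.058,.091),(-.115,-.017),(-.115,-.067)]
print(fit(M2,Q))
E
```

```text
(array([ 0.62856508, -0.0200026 ]), np.float64(-2.8717787694278925), array([[ 0.99874416,  0.05010101],
       [-0.05010101,  0.99874416]]), [[-1.2, -5.3], [-0.9, -0.2], [2.1, 5.4]])
tongue edges y in caster [[-0.11169226 -0.07331723]
 [-0.11121535 -0.02207557]]
(array([ 0.62182075, -0.02178325]), np.float64(-3.6547436028233387), array([[ 0.99796628,  0.06374406],
       [-0.06374406,  0.99796628]]), [[-3.4, 1.2], [-2.3, 2.2], [1.6, 3.5], [2.5, -2.9], [1.6, -4.0]])
```

```bash
python3 - <<'E'
from h import *
import pickle
I=pickle.load(open("i.pkl","rb"))
W=pickle.load(open("w2.pkl","rb"));T=I["top"]
c=lambda q:(np.array(q,float)+.5)*.64-.5
for z in(0,.012):
    P=onz(W,np.r_[c([(354,354),(331,427),(593,428)])],z)[:,:2]
    t,th,R,res=fit([(-.115,-.067),(-.058,-.084),(-.058,.098)],P);print("wrist",z,t,th,res)
    r=onz(W,[(225.6,230),(273.8,230)],z)[:,:2];print((r-t)@R)
    k=lambda p:np.c_[200+(np.array(p,float)[:,0]+.5)*140/800-.5,135+(np.array(p,float)[:,1]+.5)*105/600-.5]
    Q=np.r_[onz(T,k([(424,60)]),.012),onz(T,k([(408,287),(45,257),(264,380),(366,388)]),z)][:,:2]
    f=fit([(.058,-.084),(-.058,-.084),(-.058,.098),(-.115,-.017),(-.115,-.067)],Q);print("top",f[0],f[1],f[3])
for n in I: # gate blue
    h=cv2.cvtColor(I[n]["pixels"],cv2.COLOR_RGB2HSV);m=cv2.inRange(h,(100,150,80),(125,255,255));m[:,:245]=0;m[:140]=0;m[:,300:]=0
    ys,xs=np.where(m>0);b=onz(I[n],[(xs.mean(),ys.mean())],.028)[0,:2]
    print(n,"gate centre caster",((b-f[0])@f[2]))
E
```

```text
wrist 0 [ 0.62848901 -0.02558509] -3.549959676300314 [[-0.4, -1.1], [-0.2, -2.3], [0.6, 3.4]]
[[-0.11108637 -0.06905761]
 [-0.11121601 -0.0178139 ]]
top [ 0.62202601 -0.02703862] -4.6760768416429705 [[-2.4, 0.4], [-1.6, -0.6], [-0.9, 0.9], [2.4, 0.3], [2.4, -0.9]]
wrist 0.012 [ 0.62138092 -0.02584357] -3.549959676300291 [[1.3, 0.9], [-0.8, 0.5], [-0.5, -1.4]]
[[-0.10969436 -0.06695892]
 [-0.1098187  -0.01780789]]
top [ 0.62018801 -0.02698206] -4.468371745710824 [[-0.9, 0.1], [-2.4, 0.0], [-1.2, -0.3], [2.3, 0.4], [2.2, -0.2]]
scene gate centre caster [0.05560697 0.05015461]
top gate centre caster [ 0.00572269 -0.03217842]
```

Call:
drive_tool(moves="-0.08 -0.01 0.1 0.0044 1; -0.16 -0.03 0.25 0.0044 1; -0.24 -0.037 0.4 0.0044 1; -0.24 -0.037 0.55 0.0044 1; -0.24 -0.037 0.68 0.0044 1; -0.24 -0.037 0.78 0.0044 1; -0.24 -0.037 0.84 0.0044 1; -0.24 -0.037 0.86 0.0044 1")

```text
time_s: 10.2
ee_pos: [0.48, -0.0574, 0.0491]
eef_rot: [180.0, -0.1, 175.8]
wrist_force: [-0.5, 0.7, -0.8]
finger_gap: 0.0081
gripper_force: 60.7
```

```bash
python3 - <<'E'
from h import *
import pickle
W=get_image("wrist");T=get_image("top");S=get_image("scene");pickle.dump((W,T,S),open("w3.pkl","wb"))
s=sense();print(s["ee_pos"],s["eef_rot"],s["wrist_force"])
a=cv2.resize(W["pixels"][200:384,170:350],(400,409),interpolation=cv2.INTER_CUBIC)
b=cv2.resize(S["pixels"][130:222,225:315],(400,409),interpolation=cv2.INTER_CUBIC)
cv2.imwrite("pics/w3.png",np.hstack([a,b])[:,:,::-1])
E
```

```text
[ 0.48121284 -0.0575104   0.05085396] [-1.79985621e+02  3.25330309e-02  1.75830066e+02] [ 0.25121181  0.06261302 -0.86507728]
```

View pics/w3.png

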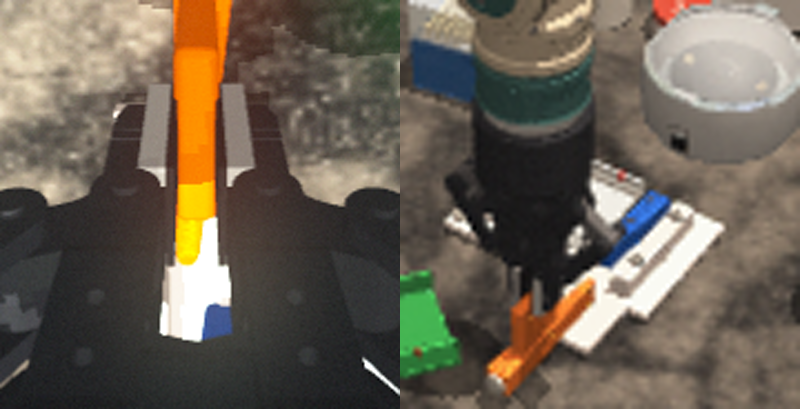

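The left crop shows the wedge tip at crop px (188,258), pointing into the slot. The gate's outer edge is at about x=203 and its front at y=305. The right crop shows the wedge lying flat over the tongue and pointing at the slot.

```bash
python3 - <<'E'
from h import *
import pickle
W,T,S=pickle.load(open("w3.pkl","rb"))
p=W["pixels"].astype(int)
for v in(310,316,320,324,328,332,336,340,344,348): print(v,[tuple(int(c) for c in p[v,u]//10) for u in range(240,278)][0::1])
# where a caster line y=-.0475 and gate outer would appear
t=np.array([.6208,-.0264]);th=np.radians(-4.0);R=np.array([[np.cos(th),-np.sin(th)],[np.sin(th),np.cos(th)]])
for y,z in((-.0475,.012),(-.0475,.030),(-.0355,.030)):
    print(y,z,np.round(proj(W,[[*(t+R@[x,y]),z] for x in(-.057,-.038,-.02)]),1).tolist())
E
```

```text
310 [(7, 6, 5), (7, 6, 5), (7, 6, 5), (7, 6, 5), (7, 6, 6), (8, 7, 6), (8, 7, 6), (8, 7, 6), (13, 12, 11), (25, 19, 6), (25, 21, 0), (25, 22, 0), (25, 23, 0), (25, 24, 0), (25, 24, 0), (25, 24, 0), (25, 23, 0), (25, 23, 0), (25, 22, 0), (25, 20, 0), (25, 25, 23), (25, 25, 25), (25, 25, 25), (25, 25, 25), (25, 25, 25), (25, 25, 25), (25, 25, 25), (24, 25, 24), (11, 10, 9), (9, 8, 7), (9, 7, 7), (8, 7, 6), (8, 6, 6), (8, 6, 5), (8, 6, 6), (8, 6, 6), (8, 6, 6), (8, 6, 6)]
316 [(7, 6, 6), (8, 6, 6), (8, 7, 6), (7, 6, 5), (9, 8, 8), (9, 8, 7), (8, 7, 6), (8, 7, 7), (15, 14, 13), (25, 21, 13), (25, 22, 6), (25, 21, 0), (25, 21, 0), (25, 21, 0), (25, 21, 0), (25, 21, 0), (25, 21, 0), (25, 21, 0), (25, 23, 9), (25, 25, 25), (25, 25, 25), (25, 25, 25), (25, 25, 25), (25, 25, 25), (25, 25, 25), (25, 25, 25), (25, 25, 25), (25, 25, 25), (16, 16, 14), (9, 7, 7), (9, 8, 7), (10, 9, 8), (9, 8, 7), (8, 6, 6), (8, 7, 6), (8, 7, 6), (8, 7, 6), (7, 6, 5)]
320 [(7, 6, 6), (7, 6, 6), (7, 7, 5), (7, 6, 5), (16, 15, 13), (19, 18, 16), (22, 20, 19), (23, 22, 21), (24, 23, 23), (25, 24, 23), (25, 24, 23), (
[... 3395 characters left out ...]
, 6, 6), (6, 6, 6)]
348 [(6, 6, 6), (7, 8, 7), (25, 25, 25), (25, 25, 25), (25, 25, 25), (24, 24, 23), (22, 21, 19), (24, 24, 23), (25, 24, 23), (25, 24, 23), (25, 24, 23), (25, 24, 23), (25, 25, 25), (25, 25, 25), (25, 25, 25), (25, 25, 25), (25, 25, 25), (25, 25, 25), (25, 25, 25), (25, 25, 25), (24, 25, 25), (9, 13, 18), (6, 9, 16), (6, 8, 15), (6, 8, 14), (6, 8, 14), (6, 8, 14), (6, 8, 14), (6, 8, 14), (6, 8, 15), (6, 8, 14), (6, 8, 14), (6, 8, 14), (6, 8, 14), (6, 7, 9), (6, 6, 6), (6, 6, 6), (6, 6, 6)]
-0.0475 0.012 [[248.8, 311.5], [249.2, 331.2], [249.5, 349.0]]
-0.0475 0.03 [[248.1, 328.6], [248.5, 349.3], [248.9, 367.9]]
-0.0355 0.03 [[264.8, 328.6], [264.7, 349.3], [264.7, 367.9]]
```

The camera-relative check puts the stop edge at u≈245.6, the gate edge at 260.5 and the wedge tip over 248.5–258.5. The tip is therefore centred in a gap of about 11 mm, so I'll advance.

Call:
drive_tool(moves="-0.05 0 0.01 0 1; -0.1 0 0.01 0 1; -0.15 0 0.01 0 1; -0.2 0 0.01 0 1; -0.25 0 0.01 0 1; -0.3 0 0.01 0 1; -0.35 0 0.01 0 1; -0.35 0 0.01 0 1")

```text
time_s: 11.02
ee_pos: [0.5174, -0.06, 0.0499]
eef_rot: [-180.0, 0.1, 175.9]
wrist_force: [-0.4, 0.6, -1.4]
finger_gap: 0.0085
gripper_force: 60.7
```

Call:
drive_tool(moves="-0.03 0 0 0 1; -0.06 0 0 0 1; -0.09 0 0 0 1; -0.12 0 0 0 1; -0.15 0 0 0 1; -0.17 0 0 0 1; -0.17 0 0 0 1; -0.17 0 0 0 1")

```text
time_s: 11.68
ee_pos: [0.5328, -0.0611, 0.0496]
eef_rot: [-180.0, 0.0, 175.8]
wrist_force: [-0.1, -0.2, -1.7]
finger_gap: 0.0081
gripper_force: 60.7
```

```bash
python3 - <<'E'
from h import *
import pickle
W=get_image("wrist");pickle.dump(W,open("w4.pkl","wb"))
s=sense();print(s["ee_pos"],s["eef_rot"],s["wrist_force"])
cv2.imwrite("pics/w4.png",cv2.resize(W["pixels"][200:384,170:350],(600,600),interpolation=cv2.INTER_CUBIC)[:,:,::-1])
p=W["pixels"].astype(int)
for v in(340,350,360): print(v,[tuple(int(c) for c in p[v,u]//25) for u in range(238,272)])
E
```

```text
[ 0.53270523 -0.06109522  0.04962134] [-1.79987029e+02  2.29108975e-03  1.75836098e+02] [ 0.03420071 -1.18351118 -0.18746328]
340 [(1, 1, 1), (1, 1, 1), (1, 1, 1), (1, 1, 1), (4, 4, 4), (10, 9, 9), (9, 9, 8), (7, 7, 6), (9, 8, 8), (9, 8, 8), (9, 8, 8), (9, 8, 8), (9, 8, 8), (10, 10, 10), (10, 10, 10), (10, 10, 10), (6, 7, 7), (1, 2, 4), (1, 4, 9), (1, 5, 10), (1, 5, 10), (1, 5, 10), (1, 5, 10), (1, 5, 10), (1, 5, 10), (1, 5, 10), (1, 6, 10), (1, 6, 10), (3, 5, 9), (4, 4, 5), (5, 4, 4), (5, 4, 4), (5, 5, 5), (5, 4, 4)]
350 [(1, 1, 1), (1, 1, 1), (1, 1, 1), (1, 1, 1), (2, 2, 2), (7, 7, 6), (6, 6, 5), (6, 5, 5), (8, 7, 6), (8, 7, 7), (8, 8, 7), (9, 8, 7), (9, 8, 8), (9, 8, 8), (6, 7, 7), (2, 3, 6), (1, 2, 6), (1, 4, 9), (1, 6, 10), (1, 6, 10), (1, 7, 10), (1, 7, 10), (1, 7, 10), (1, 7, 10), (1, 6, 10), (1, 5, 10), (1, 6, 10), (1, 6, 10), (1, 6, 10), (1, 5, 9), (1, 5, 9), (1, 4, 9), (1, 4, 9), (1, 4, 8)]
360 [(0, 0, 1), (1, 0, 1), (1, 1, 1), (1, 1, 1), (1, 1, 1), (1, 1, 1), (1, 1, 1), (0, 1, 1), (1, 1, 1), (1, 1, 1), (1, 1, 1), (1, 1, 1), (1, 1, 1), (1, 1, 1), (1, 1, 1), (1, 1, 1), (1, 1, 1), (1, 1, 1), (1, 1, 1), (0, 0, 1), (1, 1, 1), (1, 1, 1), (1, 1, 1), (1, 1, 1), (0, 0, 1), (1, 1, 1), (0, 1, 1), (0, 0, 1), (1, 1, 1), (1, 1, 1), (1, 1, 1), (1, 1, 1), (1, 1, 1), (1, 1, 1)]
```

View pics/w4.png

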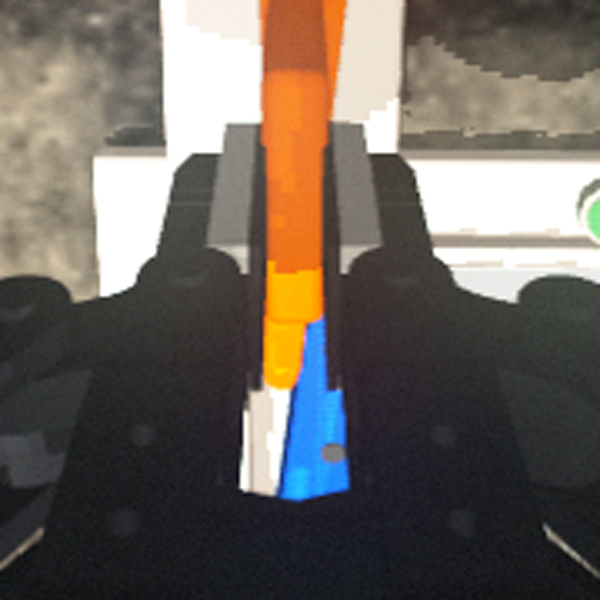

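The wedge tip sits in the slot with the gate edge right beside it at crop px (290,385), and it isn't jammed. Now I'll set it down, release, retract, and go behind the button.

Call:
drive_tool(moves="0 0 0.006 0 1; 0 0 0.006 0 1; 0 0 0.006 0 0.9; 0 0 0.006 0 0.7; 0 0 0.006 0 0.5; 0 0 0.006 0 0.5; 0 0 0.006 0 0.5; 0 0 0.006 0 0.5")

```text
time_s: 12.4
ee_pos: [0.5327, -0.0609, 0.0491]
eef_rot: [180.0, 0.0, 175.8]
wrist_force: [-0.3, -0.3, -0.4]
finger_gap: 0.0429
gripper_force: 0.0
```

Call:
drive_tool(moves="0 0 -0.05 0 0.5; 0 0 -0.15 0 0.5; 0 0 -0.3 0 0.5; 0 0 -0.45 0 0.5; 0 0 -0.6 0 0.6; 0.1 0 -0.7 0 0.8; 0.3 0 -0.7 0 1; 0.5 0 -0.7 0 1")

```text
time_s: 13.07
ee_pos: [0.4842, -0.0578, 0.1213]
eef_rot: [-180.0, 0.2, 175.9]
wrist_force: [0.3, -0.6, -0.7]
finger_gap: 0.0004
gripper_force: 0.0
```

Call:
drive_tool(moves="0.15 0 0 0 1; 0.3 0 0.1 0 1; 0.4 0 0.25 0 1; 0.4 0 0.4 0 1; 0.4 0 0.55 0 1; 0.4 0 0.7 0 1; 0.4 0 0.85 0 1; 0.4 0 0.9 0 1")

```text
time_s: 13.73
ee_pos: [0.4419, -0.0542, 0.0281]
eef_rot: [180.0, -0.1, 175.8]
wrist_force: [-0.1, 0.5, -0.4]
finger_gap: 0.0
gripper_force: 0.0
```

```bash
python3 - <<'E'
from h import *
import pickle
W=get_image("wrist");T=get_image("top")
s=sense();print(s["ee_pos"],s["eef_rot"],s["wrist_force"],s["finger_gap"])
a=cv2.resize(W["pixels"][180:384,156:356],(400,408),interpolation=cv2.INTER_CUBIC)
b=cv2.resize(T["pixels"][135:217,200:280],(400,408),interpolation=cv2.INTER_CUBIC)
cv2.imwrite("pics/w5.png",np.hstack([a,b])[:,:,::-1])
E
```

```text
[ 0.4422157  -0.05425767  0.02879343] [ 1.79980892e+02 -9.36765569e-02  1.75842829e+02] [-1.17941698  0.12253369  0.18907407] -0.00010670341293526676
```

View pics/w5.png

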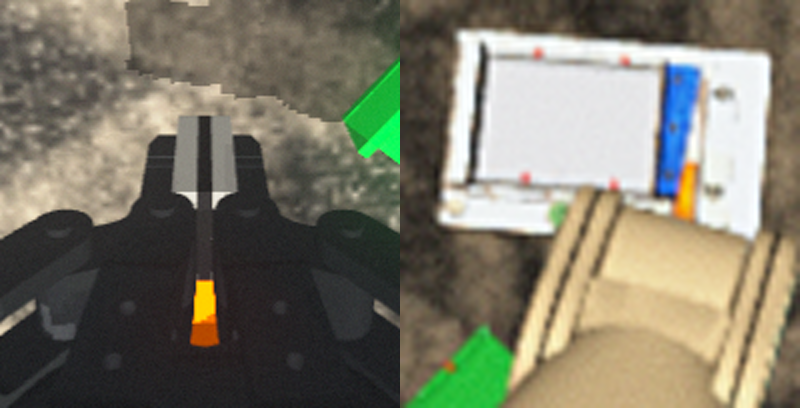

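The wedge is in line ahead of the closed fingers in the left crop, and its tip is inside the slot beside the gate in the right crop. Now I'll push slowly.

Call:
drive_tool(moves="-0.05 0 0 0 1; -0.1 0 0 0 1; -0.15 0 0 0 1; -0.2 0 0 0 1; -0.25 0 0 0 1; -0.3 0 0 0 1; -0.32 0 0 0 1; -0.34 0 0 0 1")

```text
time_s: 14.5
ee_pos: [0.4773, -0.0569, 0.029]
eef_rot: [-180.0, -0.0, 175.9]
wrist_force: [-0.1, -0.1, -0.9]
finger_gap: 0.0001
gripper_force: 0.0
```

Call:
drive_tool(moves="-0.01 0 0 0 1; -0.02 0 0 0 1; -0.03 0 0 0 1; -0.04 0 0 0 1; -0.05 0 0 0 1; -0.06 0 0 0 1; -0.06 0 0 0 1; -0.06 0 0 0 1")

```text
time_s: 15.17
ee_pos: [0.4828, -0.0573, 0.029]
eef_rot: [180.0, 0.0, 175.8]
wrist_force: [0.9, 0.4, 0.5]
finger_gap: 0.0004
gripper_force: 0.0
```

Call:
drive_tool(moves="-0.01 0 0 0 1; -0.02 0 0 0 1; -0.03 0 0 0 1; -0.03 0 0 0 1; -0.03 0 0 0 1; -0.03 0 0 0 1; -0.03 0 0 0 1; -0.03 0 0 0 1")

```text
time_s: 15.83
ee_pos: [0.4857, -0.0576, 0.029]
eef_rot: [-180.0, -0.0, 175.8]
wrist_force: [0.7, -0.2, 0.9]
finger_gap: -0.0
gripper_force: 0.0
```

Call:
drive_tool(moves="-0.01 0 0 0 1; -0.02 0 0 0 1; -0.03 0 0 0 1; -0.04 0 0 0 1; -0.04 0 0 0 1; -0.04 0 0 0 1; -0.04 0 0 0 1; -0.04 0 0 0 1")

```text
time_s: 16.5
ee_pos: [0.4897, -0.0578, 0.029]
eef_rot: [-180.0, -0.0, 175.8]
wrist_force: [-0.4, -0.1, -0.6]
finger_gap: -0.0002
gripper_force: 0.0
```

Call:
drive_tool(moves="-0.01 0 0 0 1; -0.02 0 0 0 1; -0.03 0 0 0 1; -0.03 0 0 0 1; -0.03 0 0 0 1; -0.03 0 0 0 1; -0.03 0 0 0 1; -0.03 0 0 0 1")

```text
time_s: 17.17
ee_pos: [0.4927, -0.058, 0.029]
eef_rot: [180.0, -0.0, 175.8]
wrist_force: [-0.2, 0.2, 0.4]
finger_gap: -0.0
gripper_force: 0.0
```

Call:
drive_tool(moves="-0.01 0 0 0 1; -0.02 0 0 0 1; -0.03 0 0 0 1; -0.03 0 0 0 1; -0.03 0 0 0 1; -0.03 0 0 0 1; -0.03 0 0 0 1; -0.03 0 0 0 1")

```text
time_s: 17.83
ee_pos: [0.4957, -0.0583, 0.029]
eef_rot: [-180.0, -0.0, 175.8]
wrist_force: [0.2, 0.4, 0.2]
finger_gap: -0.0001
gripper_force: 0.0
```

Call:
drive_tool(moves="-0.01 0 0 0 1; -0.02 0 0 0 1; -0.03 0 0 0 1; -0.03 0 0 0 1; -0.03 0 0 0 1; -0.03 0 0 0 1; -0.03 0 0 0 1; -0.03 0 0 0 1")

```text
time_s: 18.5
ee_pos: [0.4988, -0.0585, 0.029]
eef_rot: [180.0, 0.0, 175.8]
wrist_force: [0.6, 0.0, -0.9]
finger_gap: -0.0001
gripper_force: 0.0
```

```bash
python3 - <<'E'
from h import *
W=get_image("wrist");T=get_image("top")
s=sense();print(s["ee_pos"],s["wrist_force"])
for im in(W,T):
    h=cv2.cvtColor(im["pixels"],cv2.COLOR_RGB2HSV);m=cv2.inRange(h,(5,150,60),(25,255,255))
    if im is T: m[:,:240]=0;m[:,275:]=0;m[:140]=0;m[215:]=0
    ys,xs=np.where(m>0);print(xs.min(),xs.max(),ys.min(),ys.max(),len(xs))
    if im is T:print(onz(T,[(xs[ys==ys.min()].mean(),ys.min()-.5)],.032))
cv2.imwrite("pics/w6.png",np.hstack([cv2.resize(W["pixels"][180:384,156:356],(400,408),interpolation=cv2.INTER_CUBIC),cv2.resize(T["pixels"][135:217,200:280],(400,408),interpolation=cv2.INTER_CUBIC)])[:,:,::-1])
E
```

```text
[ 0.49874883 -0.05851368  0.02902197] [ 1.06074599 -0.24546188  0.03938645]
247 478 32 353 1141Traceback (most recent call last):
  File "<stdin>", line 7, in <module>
    return umr_minimum(a, axis, None, out, keepdims, initial, where)
ValueError: zero-size array to reduction operation minimum which has no identity
```

```bash
python3 - <<'E'
from h import *
W=get_image("wrist");S=get_image("scene")
cv2.imwrite("pics/w6.png",np.hstack([cv2.resize(W["pixels"][180:384,156:356],(400,408),interpolation=cv2.INTER_CUBIC),cv2.resize(S["pixels"][140:222,225:305],(400,408),interpolation=cv2.INTER_CUBIC)])[:,:,::-1])
E
```

```text
(no output)
```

View pics/w6.png

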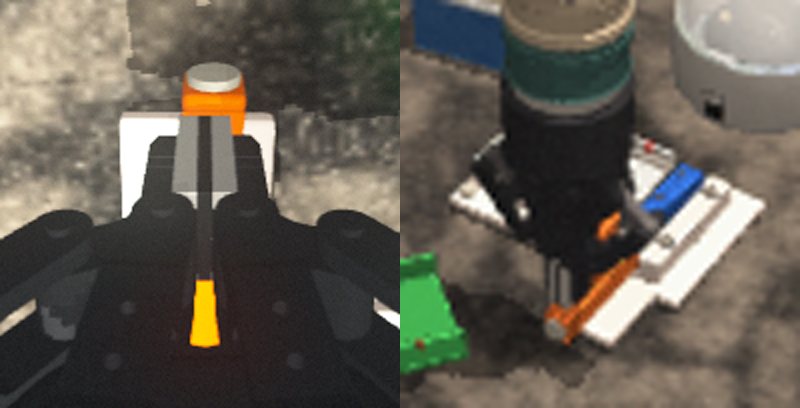

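The wrist crop shows the button face at crop (213,78), on the robot side of the fingers. The fingers therefore seem to have passed the wedge without touching it. I'll work out where the button is.

```bash
python3 - <<'E'
from h import *
W=get_image("wrist");S=get_image("scene");s=sense()
print(s["ee_pos"],s["eef_rot"],s["wrist_force"])
w=[(156+213.5/400*200-.25,180+78/2-.25)]
sc=[(225+(555-400)/5-.4,140+325/5-.4)]
c1,d1=ray(W,w);c2,d2=ray(S,sc);d1=d1[0];d2=d2[0]
A=np.c_[d1,-d2];k=np.linalg.lstsq(A,c2-c1,rcond=None)[0];print(c1+k[0]*d1,c2+k[1]*d2)
for z in(.0,.01,.022,.03,.04):print(z,onz(W,w,z),onz(S,sc,z))
# where tips would appear
t=s["ee_pos"];print(np.round(proj(W,[[t[0]-.011,t[1],t[2]-.011],[t[0]-.011,t[1],t[2]+.01],[t[0]+.011,t[1],t[2]-.011]]),1),np.round((proj(S,[[t[0],t[1],t[2]-.011]])-[225,140])*5+[400,0],0))
E
```

```text
[ 0.4987414  -0.05849303  0.02900783] [1.79999967e+02 5.29171055e-04 1.75842551e+02] [-0.55356841 -0.12848297  0.21763347]
[ 0.48724417 -0.05421193  0.02687302] [ 0.48755335 -0.05446054  0.02701024]
0.0 [[ 0.4988043  -0.05466711  0.        ]] [[ 0.50975589 -0.04175632  0.        ]]
0.01 [[ 0.49450254 -0.05449773  0.01      ]] [[ 0.50153584 -0.04645981  0.01      ]]
0.022 [[ 0.48934042 -0.05429447  0.022     ]] [[ 0.49167179 -0.05210399  0.022     ]]
0.03 [[ 0.48589902 -0.05415896  0.03      ]] [[ 0.48509575 -0.05586677  0.03      ]]
0.04 [[ 0.48159725 -0.05398958  0.04      ]] [[ 0.4768757  -0.06057026  0.04      ]]
[[255.2 214.1]
 [254.8 229.2]
 [258.  246.8]] [[567. 324.]]
```

The button is at about (0.487, -0.054) and hasn't moved, so the shut fingertips passed above the wedge and sit higher than I assumed. I'll back off along the same path and feel for the bench to find the true tip height.

Call:
drive_tool(moves="0.1 0 0 0 1; 0.2 0 0 0 1; 0.3 0 0 0 1; 0.4 0 0 0 1; 0.5 0 0 0 1; 0.56 0 0 0 1; 0.56 0 0 0 1; 0.56 0 0 0 1")

```text
time_s: 19.47
ee_pos: [0.4426, -0.0545, 0.0291]
eef_rot: [-180.0, 0.0, 175.8]
wrist_force: [-0.0, 0.1, 0.7]
finger_gap: -0.0001
gripper_force: 0.0
```

Call:
drive_tool(moves="0 0 0.02 0 1; 0 0 0.04 0 1; 0 0 0.06 0 1; 0 0 0.08 0 1; 0 0 0.1 0 1; 0 0 0.12 0 1; 0 0 0.12 0 1; 0 0 0.12 0 1")

```text
time_s: 20.13
ee_pos: [0.4427, -0.0544, 0.0168]
eef_rot: [180.0, -0.0, 175.8]
wrist_force: [0.3, 0.2, 0.8]
finger_gap: 0.0003
gripper_force: 0.0
```

```bash
python3 - <<'E'
from h import *
S=get_image("scene");T=get_image("top");s=sense();print(s["ee_pos"],s["wrist_force"])
t=s["ee_pos"]
for d in((-.011,-.011),(.011,-.011),(0,-.011),(0,.0),(0,.01)): print(d,np.round(proj(S,[[t[0]+d[0],t[1],t[2]+d[1]]]),1))
u,v=np.round(proj(S,[[t[0],t[1],t[2]-.011]])[0]).astype(int)
g=cv2.cvtColor(S["pixels"],cv2.COLOR_RGB2GRAY)
print(u,v);print(g[v-14:v+6,u-8:u+9])
h=cv2.cvtColor(S["pixels"],cv2.COLOR_RGB2HSV);m=cv2.inRange(h,(5,150,60),(22,255,255));m[:160]=0;m[230:]=0;m[:,:230]=0;m[:,300:]=0
ys,xs=np.where(m>0);print("orange",xs.min(),xs.max(),ys.min(),ys.max())
cv2.imwrite("pics/w7.png",cv2.resize(S["pixels"][150:225,225:325],(800,600),interpolation=cv2.INTER_CUBIC)[:,:,::-1])
E
```

```text
[ 0.44294522 -0.05444841  0.01700185] [ 0.39736027  0.74706469 -0.49353207]
(-0.011, -0.011) [[246.7 220.8]]
(0.011, -0.011) [[250.3 216.1]]
(0, -0.011) [[248.5 218.5]]
(0, 0.0) [[248.5 216.1]]
(0, 0.01) [[248.4 213.9]]
249 218
[[ 70  27  29  24  25  25  24  21  24  25  32  33  35  32  33  29  27]
 [ 67  46  26  24  24  26  25  26  26  28  27  31  29  26  27  28  27]
 [ 63  63  38  71 123  52  29  31  23  25  28  30  27  24  26  25  26]
 [ 66  62  41  78  91  57  26  27  26  25  26  29  28  28  25  23  27]
 [ 73  61  41  80  81  65  74  40  26  24  27  29  27  24  26  33  67]
 [ 72  63  37  60  82  65  99  69  29  25  24  24  26  30  32  42  38]
 [ 85  71  47  65  81  49 100  73  26  23  25  26  29  34  33  32  30]
 [105  85  47  66  80  50 101  72  27  25  23  24  35  38  37  32  37]
 [ 73  92  79  86  80  49 101  72  29  26  27  40  75  77  83  75  71]
 [ 66 101  90  93  97  48 102  87  27  37  47  94  91  81  89  92  90]
 [ 66  62  59  87  95  47 102  91  39  34  78 108 109  97 100 105 110]
 [ 65  59  55  84  84  74 100  94  96 107 102 103 108 110 116 120 124]
 [ 57  56  57  61  87  88 100  98 102 104 106 106 109 111 110 111 120]
 [ 58  57  58  59  62  67  99  90  99 108 115 114 113 118 117 108 109]
 [ 60  61  60  61  66  69  71 103 107 106 112 118 117 123 121 104  97]
 [ 65  66  61  61  73  77  71  75 108  95 108 119 122 135 128 112 102]
 [ 67  67  72  72  76  79  76  73  65  72 111 113 126 140 130 103 106]
 [ 73  69  73  75  73  79  76  69  63  68  73 105 119 129 127 113 114]
 [ 66  69  73  71  73  76  78  78  74  70  67  69  93  85  90  99  95]
 [ 67  69  70  70  76  78  78  75  74  73  63  56  56  82  86  79  72]]
orange 255 276 183 208
```

View pics/w7.png

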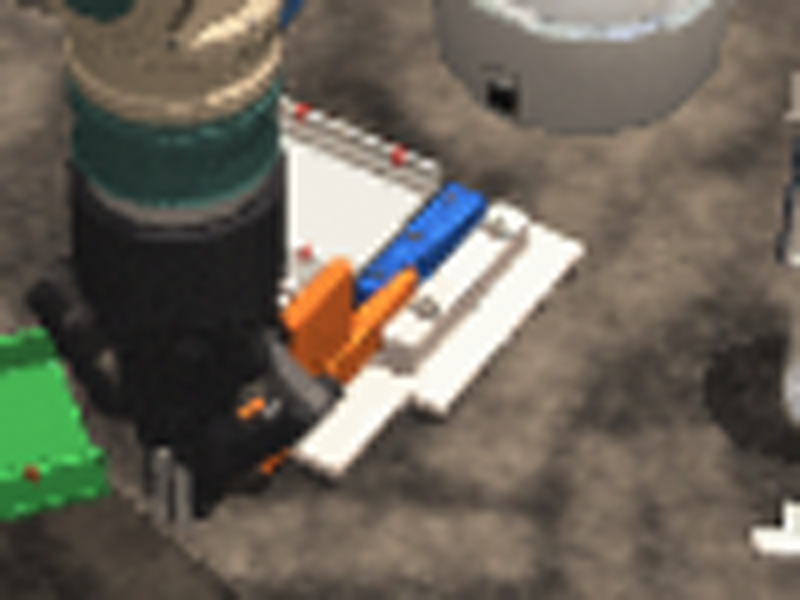

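The wedge stands flat in the slot at view px (260,468) to (410,270), and the fingertips at (175,518) sit about 15 mm higher than I had assumed. I'll lower to TCP z≈0.012, shift 2 mm toward the button's middle, and approach again.

Call:
drive_tool(moves="0 0.02 0.02 0 1; 0 0.02 0.05 0 1; -0.06 0.02 0.05 0 1; -0.12 0.02 0.05 0 1; -0.18 0.02 0.05 0 1; -0.24 0.02 0.05 0 1; -0.27 0.02 0.05 0 1; -0.28 0.02 0.05 0 1")

```text
time_s: 20.9
ee_pos: [0.4724, -0.0548, 0.0123]
eef_rot: [-180.0, 0.1, 175.8]
wrist_force: [0.2, -0.0, 0.2]
finger_gap: 0.0001
gripper_force: 0.0
```

Call:
drive_tool(moves="-0.01 0 0 0 1; -0.02 0 0 0 1; -0.03 0 0 0 1; -0.04 0 0 0 1; -0.05 0 0 0 1; -0.06 0 0 0 1; -0.06 0 0 0 1; -0.06 0 0 0 1")

```text
time_s: 21.57
ee_pos: [0.4769, -0.0549, 0.012]
eef_rot: [180.0, -0.0, 175.8]
wrist_force: [0.0, -0.5, -0.2]
finger_gap: 0.0001
gripper_force: 0.1
```

```bash
cat > o.py <<'E'
from h import *
S=get_image("scene");s=sense();print(s["ee_pos"],s["wrist_force"])
h=cv2.cvtColor(S["pixels"],cv2.COLOR_RGB2HSV);m=cv2.inRange(h,(5,150,60),(22,255,255));m[:160]=0;m[230:]=0;m[:,:253]=0;m[:,300:]=0
ys,xs=np.where(m>0);print("orange",xs.min(),xs.max(),ys.min(),ys.max(),"tip",xs[ys<ys.min()+3].mean(),[int(xs[ys==v].max()) for v in range(ys.min(),ys.min()+14)])
E
python3 o.py
```

```text
[ 0.47688958 -0.05489253  0.01196912] [-0.80373687  0.34850636 -0.1537552 ]
orange 258 276 182 208 tip 268.9 [267, 268, 276, 276, 276, 275, 274, 273, 272, 263, 263, 263, 263, 262]
```

Call:
drive_tool(moves="-0.01 0 0 0 1; -0.02 0 0 0 1; -0.03 0 0 0 1; -0.04 0 0 0 1; -0.05 0 0 0 1; -0.06 0 0 0 1; -0.06 0 0 0 1; -0.06 0 0 0 1")

```text
time_s: 22.28
ee_pos: [0.4833, -0.0554, 0.0121]
eef_rot: [-180.0, 0.0, 175.8]
wrist_force: [-0.3, -1.6, -0.5]
finger_gap: -0.0001
gripper_force: 0.0
```

```bash
python3 o.py
```

```text
[ 0.48323682 -0.05541494  0.01212003] [ 0.51353622 -0.18129403  0.19786582]
orange 259 278 181 206 tip 271.72727272727275 [269, 277, 278, 277, 277, 276, 275, 274, 271, 265, 264, 264, 264, 263]
```

The wedge now moves with the fingers, so I'll continue in small steps.

Call:
drive_tool(moves="-0.005 0 0 0 1; -0.01 0 0 0 1; -0.015 0 0 0 1; -0.02 0 0 0 1; -0.025 0 0 0 1; -0.03 0 0 0 1; -0.03 0 0 0 1; -0.03 0 0 0 1")

```text
time_s: 23.0
ee_pos: [0.4861, -0.0556, 0.012]
eef_rot: [-180.0, 0.0, 175.8]
wrist_force: [-0.4, -0.1, -0.0]
finger_gap: 0.0
gripper_force: 0.1
```

Call:
drive_tool(moves="-0.005 0 0 0 1; -0.01 0 0 0 1; -0.015 0 0 0 1; -0.02 0 0 0 1; -0.02 0 0 0 1; -0.02 0 0 0 1; -0.02 0 0 0 1; -0.02 0 0 0 1")

```text
time_s: 23.67
ee_pos: [0.4881, -0.0557, 0.0121]
eef_rot: [180.0, 0.0, 175.8]
wrist_force: [-0.0, -0.2, 0.3]
finger_gap: 0.0004
gripper_force: 0.0
```

Call:
drive_tool(moves="-0.005 0 0 0 1; -0.01 0 0 0 1; -0.015 0 0 0 1; -0.02 0 0 0 1; -0.02 0 0 0 1; -0.02 0 0 0 1; -0.02 0 0 0 1; -0.02 0 0 0 1")

```text
time_s: 24.33
ee_pos: [0.49, -0.0559, 0.012]
eef_rot: [-180.0, 0.0, 175.8]
wrist_force: [0.2, -0.2, 0.2]
finger_gap: -0.0001
gripper_force: 0.1
```

Call:
drive_tool(moves="0.03 0 0 0 1; 0.03 0 -0.03 0 1; 0.03 0 -0.03 0 1; 0.02 0 -0.03 0 1; 0.01 0 -0.03 0 1; 0 0 -0.03 0 1; -0.01 0 -0.03 0 1; -0.02 0 -0.03 0 1")

```text
time_s: 25.0
ee_pos: [0.4921, -0.056, 0.015]
eef_rot: [-180.0, 0.0, 175.8]
wrist_force: [-0.1, 0.5, -0.5]
finger_gap: -0.0
gripper_force: 0.2
```

Call:
drive_tool(moves="-0.005 0 0 0 1; -0.01 0 0 0 1; -0.015 0 0 0 1; -0.02 0 0 0 1; -0.025 0 0 0 1; -0.025 0 0 0 1; -0.025 0 0 0 1; -0.025 0 0 0 1")

```text
time_s: 25.67
ee_pos: [0.4944, -0.0562, 0.015]
eef_rot: [-180.0, 0.0, 175.8]
wrist_force: [-0.4, 0.1, 0.3]
finger_gap: 0.0001
gripper_force: 0.2
```

```bash
python3 o.py
```

```text
[ 0.49445181 -0.05617812  0.01504599] [-0.38577796  0.61465091  0.33193854]Traceback (most recent call last):
  File "o.py", line 4, in <module>
    ys,xs=np.where(m>0);print("orange",xs.min(),xs.max(),ys.min(),ys.max(),"tip",xs[ys<ys.min()+3].mean(),[int(xs[ys==v].max()) for v in range(ys.min(),ys.min()+14)])
                                                                                                               ~~~~~~~~~~~~~^^
    return umr_maximum(a, axis, None, out, keepdims, initial, where)
ValueError: zero-size array to reduction operation maximum which has no identity
```

```bash
sed -i 's/,"tip".*$/,"rightmost",[(int(y),int(x)) for y,x in zip(ys,xs) if x>xs.max()-2])/' o.py; python3 o.py
```

```text
[ 0.49445769 -0.05617974  0.01505015] [-1.07740052  0.0989227   0.01579136]
orange 261 279 180 204 rightmost [(181, 279), (182, 278), (182, 279), (183, 278), (184, 278)]
```

Call:
drive_tool(moves="-0.005 0 0 0 1; -0.01 0 0 0 1; -0.015 0 0 0 1; -0.02 0 0 0 1; -0.025 0 0 0 1; -0.025 0 0 0 1; -0.025 0 0 0 1; -0.025 0 0 0 1")

```text
time_s: 26.43
ee_pos: [0.497, -0.0564, 0.0151]
eef_rot: [-180.0, 0.0, 175.8]
wrist_force: [-0.2, -0.5, -0.3]
finger_gap: 0.0003
gripper_force: 0.2
```

Call:
drive_tool(moves="-0.005 0 0 0 1; -0.01 0 0 0 1; -0.015 0 0 0 1; -0.02 0 0 0 1; -0.025 0 0 0 1; -0.025 0 0 0 1; -0.025 0 0 0 1; -0.025 0 0 0 1")

```text
time_s: 27.1
ee_pos: [0.4995, -0.0566, 0.015]
eef_rot: [-180.0, 0.0, 175.8]
wrist_force: [-0.5, 0.6, -0.4]
finger_gap: -0.0003
gripper_force: 0.2
```

```bash
python3 o.py
```

```text
[ 0.49949048 -0.05657382  0.01503277] [-0.18251031  1.00928989  0.18846513]
orange 262 280 179 203 rightmost [(180, 280), (181, 279), (181, 280), (182, 279)]
```

Call:
drive_tool(moves="-0.005 0 0 0 1; -0.01 0 0 0 1; -0.015 0 0 0 1; -0.02 0 0 0 1; -0.025 0 0 0 1; -0.025 0 0 0 1; -0.025 0 0 0 1; -0.025 0 0 0 1")

```text
time_s: 27.82
ee_pos: [0.502, -0.0567, 0.015]
eef_rot: [-180.0, 0.0, 175.8]
wrist_force: [-0.3, 0.5, -0.0]
finger_gap: 0.0001
gripper_force: 0.2
```

Call:
drive_tool(moves="-0.005 0 0 0 1; -0.01 0 0 0 1; -0.015 0 0 0 1; -0.02 0 0 0 1; -0.025 0 0 0 1; -0.025 0 0 0 1; -0.025 0 0 0 1; -0.025 0 0 0 1")

```text
time_s: 28.48
ee_pos: [0.5042, -0.0569, 0.015]
eef_rot: [-180.0, -0.0, 175.8]
wrist_force: [-0.9, 0.5, 1.4]
finger_gap: -0.0001
gripper_force: 0.7
```

Call:
drive_tool(moves="-0.005 0 0 0 1; -0.01 0 0 0 1; -0.015 0 0 0 1; -0.015 0 0 0 1; -0.015 0 0 0 1; -0.015 0 0 0 1; -0.015 0 0 0 1; -0.015 0 0 0 1")

```text
time_s: 29.15
ee_pos: [0.5059, -0.057, 0.015]
eef_rot: [-180.0, 0.0, 175.8]
wrist_force: [-0.6, 0.8, 0.6]
finger_gap: 0.0002
gripper_force: 0.7
```

Call:
drive_tool(moves="-0.005 0 0 0 1; -0.01 0 0 0 1; -0.015 0 0 0 1; -0.02 0 0 0 1; -0.02 0 0 0 1; -0.02 0 0 0 1; -0.02 0 0 0 1; -0.02 0 0 0 1")

```text
time_s: 29.82
ee_pos: [0.508, -0.0572, 0.015]
eef_rot: [-180.0, 0.0, 175.8]
wrist_force: [-1.4, -0.3, 0.9]
finger_gap: -0.0001
gripper_force: 0.7
```

```bash
python3 o.py
```

```text
[ 0.50800134 -0.05718133  0.01505641] [-0.6688125   0.0816382   0.56567806]
orange 263 282 178 202 rightmost [(179, 281), (179, 282), (180, 281)]
```

Call:
drive_tool(moves="-0.005 0 0 0 1; -0.01 0 0 0 1; -0.015 0 0 0 1; -0.02 0 0 0 1; -0.02 0 0 0 1; -0.02 0 0 0 1; -0.02 0 0 0 1; -0.02 0 0 0 1")

```text
time_s: 30.53
ee_pos: [0.51, -0.0573, 0.015]
eef_rot: [-180.0, 0.0, 175.8]
wrist_force: [-1.2, -0.4, 0.1]
finger_gap: -0.0001
gripper_force: 0.7
```

Call:
drive_tool(moves="-0.005 0 0 0 1; -0.01 0 0 0 1; -0.015 0 0 0 1; -0.02 0 0 0 1; -0.02 0 0 0 1; -0.02 0 0 0 1; -0.02 0 0 0 1; -0.02 0 0 0 1")

```text
time_s: 31.2
ee_pos: [0.512, -0.0575, 0.015]
eef_rot: [180.0, 0.0, 175.8]
wrist_force: [-1.0, -0.9, -0.1]
finger_gap: 0.0003
gripper_force: 0.7
```

Call:
drive_tool(moves="-0.005 0 0 0 1; -0.01 0 0 0 1; -0.015 0 0 0 1; -0.02 0 0 0 1; -0.02 0 0 0 1; -0.02 0 0 0 1; -0.02 0 0 0 1; -0.02 0 0 0 1")

```text
time_s: 31.87
ee_pos: [0.514, -0.0576, 0.015]
eef_rot: [-180.0, 0.0, 175.8]
wrist_force: [-1.2, -0.9, 0.4]
finger_gap: 0.0001
gripper_force: 0.7
```

Call:
drive_tool(moves="-0.005 0 0 0 1; -0.01 0 0 0 1; -0.015 0 0 0 1; -0.02 0 0 0 1; -0.02 0 0 0 1; -0.02 0 0 0 1; -0.02 0 0 0 1; -0.02 0 0 0 1")

```text
time_s: 32.53
ee_pos: [0.516, -0.0577, 0.015]
eef_rot: [180.0, 0.0, 175.8]
wrist_force: [-1.3, -0.3, 1.2]
finger_gap: 0.0001
gripper_force: 0.7
```

Call:
drive_tool(moves="-0.005 0 0 0 1; -0.01 0 0 0 1; -0.015 0 0 0 1; -0.02 0 0 0 1; -0.02 0 0 0 1; -0.02 0 0 0 1; -0.02 0 0 0 1; -0.02 0 0 0 1")

```text
time_s: 33.2
ee_pos: [0.5179, -0.0579, 0.015]
eef_rot: [180.0, 0.0, 175.8]
wrist_force: [-1.5, 0.6, 0.7]
finger_gap: 0.0
gripper_force: 0.7
```

Call:
drive_tool(moves="-0.005 0 0 0 1; -0.01 0 0 0 1; -0.015 0 0 0 1; -0.02 0 0 0 1; -0.02 0 0 0 1; -0.02 0 0 0 1; -0.02 0 0 0 1; -0.02 0 0 0 1")

```text
time_s: 33.87
ee_pos: [0.5196, -0.058, 0.015]
eef_rot: [-180.0, -0.0, 175.8]
wrist_force: [-3.1, -0.8, 1.2]
finger_gap: -0.0003
gripper_force: 1.4
```

Call:
drive_tool(moves="-0.003 0 0 0 1; -0.006 0 0 0 1; -0.01 0 0 0 1; -0.01 0 0 0 1; -0.01 0 0 0 1; -0.01 0 0 0 1; -0.01 0 0 0 1; -0.01 0 0 0 1")

```text
time_s: 34.53
ee_pos: [0.521, -0.0581, 0.0151]
eef_rot: [-180.0, 0.0, 175.8]
wrist_force: [-2.0, 0.8, -0.2]
finger_gap: 0.0
gripper_force: 1.2
```

Call:
drive_tool(moves="-0.003 0 0 0 1; -0.006 0 0 0 1; -0.01 0 0 0 1; -0.015 0 0 0 1; -0.015 0 0 0 1; -0.015 0 0 0 1; -0.015 0 0 0 1; -0.015 0 0 0 1")

```text
time_s: 35.2
ee_pos: [0.5221, -0.0582, 0.015]
eef_rot: [-180.0, -0.0, 175.8]
wrist_force: [-2.9, -0.2, 1.9]
finger_gap: -0.0002
gripper_force: 1.9
```

Call:
drive_tool(moves="-0.003 0 0 0 1; -0.006 0 0 0 1; -0.01 0 0 0 1; -0.015 0 0 0 1; -0.015 0 0 0 1; -0.015 0 0 0 1; -0.015 0 0 0 1; -0.015 0 0 0 1")

```text
time_s: 35.87
ee_pos: [0.5232, -0.0584, 0.0149]
eef_rot: [-180.0, -0.1, 175.8]
wrist_force: [-5.5, -2.1, 3.2]
finger_gap: 0.0003
gripper_force: 2.8
```

Call:
drive_tool(moves="-0.003 0 0 0 1; -0.006 0 0 0 1; -0.01 0 0 0 1; -0.01 0 0 0 1; -0.01 0 0 0 1; -0.01 0 0 0 1; -0.01 0 0 0 1; -0.01 0 0 0 1")

```text
time_s: 36.53
ee_pos: [0.5237, -0.0585, 0.0148]
eef_rot: [-180.0, -0.1, 175.8]
wrist_force: [-6.0, -1.2, 3.1]
finger_gap: 0.0001
gripper_force: 3.3
```

Call:
drive_tool(moves="-0.003 0 0 0 1; -0.006 0 0 0 1; -0.01 0 0 0 1; -0.015 0 0 0 1; -0.015 0 0 0 1; -0.015 0 0 0 1; -0.015 0 0 0 1; -0.015 0 0 0 1")

```text
time_s: 37.2
ee_pos: [0.5245, -0.0587, 0.0148]
eef_rot: [-179.9, -0.2, 175.8]
wrist_force: [-6.9, -2.5, 5.1]
finger_gap: -0.0001
gripper_force: 4.1
```

The upward force suggests a high fingertip contact on the button. I'll back off, lower 4 mm and press again.

Call:
drive_tool(moves="0.03 0 0 0 1; 0.06 0 0 0 1; 0.06 0 0.01 0 1; 0.06 0 0.02 0 1; 0.06 0 0.03 0 1; 0.06 0 0.04 0 1; 0.06 0 0.04 0 1; 0.06 0 0.04 0 1")

```text
time_s: 37.87
ee_pos: [0.5205, -0.058, 0.0109]
eef_rot: [180.0, 0.0, 175.8]
wrist_force: [0.6, 0.0, -0.7]
finger_gap: -0.0001
gripper_force: 0.0
```

Call:
drive_tool(moves="-0.01 0 0 0 1; -0.02 0 0 0 1; -0.03 0 0 0 1; -0.035 0 0 0 1; -0.04 0 0 0 1; -0.045 0 0 0 1; -0.045 0 0 0 1; -0.045 0 0 0 1")

```text
time_s: 38.53
ee_pos: [0.5252, -0.0584, 0.0111]
eef_rot: [180.0, 0.0, 175.8]
wrist_force: [0.2, 0.9, 0.0]
finger_gap: -0.0
gripper_force: 0.2
```

Call:
drive_tool(moves="-0.004 0 0 0 1; -0.008 0 0 0 1; -0.012 0 0 0 1; -0.015 0 0 0 1; -0.015 0 0 0 1; -0.015 0 0 0 1; -0.015 0 0 0 1; -0.015 0 0 0 1")

```text
time_s: 39.2
ee_pos: [0.5263, -0.0585, 0.011]
eef_rot: [-180.0, 0.0, 175.8]
wrist_force: [-0.8, -0.9, -0.4]
finger_gap: 0.0001
gripper_force: 0.5
```

Call:
drive_tool(moves="-0.004 0 0 0 1; -0.008 0 0 0 1; -0.012 0 0 0 1; -0.015 0 0 0 1; -0.015 0 0 0 1; -0.015 0 0 0 1; -0.015 0 0 0 1; -0.015 0 0 0 1")

```text
time_s: 39.87
ee_pos: [0.528, -0.0586, 0.011]
eef_rot: [180.0, 0.0, 175.8]
wrist_force: [-0.3, -0.1, 0.1]
finger_gap: 0.0
gripper_force: 0.3
```

```bash
python3 o.py; python3 - <<'E'
from h import *
W=get_image("wrist");p=W["pixels"].astype(int)
h=cv2.cvtColor(W["pixels"],cv2.COLOR_RGB2HSV);m=cv2.inRange(h,(5,150,60),(25,255,255));m[:,:225]=0;m[:,290:]=0
for v in range(195,250,3):
    x=np.where(m[v])[0];print(v,(x.min(),x.max()) if len(x) else None,p[v,250:270:3].sum(1).tolist())
E
```

```text
[ 0.52802036 -0.05858229  0.01106884] [-0.38453943 -0.38647575 -0.39800715]
orange 267 286 173 197 rightmost [(175, 285), (175, 286), (176, 285)]
195 None [254, 188, 190, 222, 216, 202, 190]
198 None [200, 205, 204, 230, 213, 231, 227]
201 None [215, 212, 193, 235, 194, 188, 195]
204 None [522, 524, 515, 514, 513, 509, 511]
207 None [638, 634, 629, 673, 671, 667, 668]
210 None [745, 744, 744, 745, 744, 745, 744]
213 None [747, 747, 747, 747, 747, 746, 720]
216 None [747, 749, 747, 748, 747, 746, 720]
219 None [748, 747, 749, 747, 747, 748, 722]
222 None [748, 747, 749, 749, 747, 746, 723]
225 None [749, 747, 747, 747, 747, 723, 720]
228 None [748, 749, 747, 749, 747, 721, 723]
231 None [750, 747, 749, 747, 747, 719, 719]
234 None [723, 724, 725, 724, 723, 724, 724]
237 None [667, 670, 629, 627, 670, 664, 667]
240 None [442, 452, 232, 228, 394, 417, 399]
243 None [456, 449, 232, 228, 401, 415, 407]
246 None [449, 443, 233, 231, 398, 410, 410]
249 None [449, 446, 224, 228, 376, 404, 399]
```

The wedge is still moving with the fingers, so it isn't tight yet. The earlier force came from the oblique contact. I'll continue.

Call:
drive_tool(moves="-0.004 0 0 0 1; -0.008 0 0 0 1; -0.012 0 0 0 1; -0.015 0 0 0 1; -0.015 0 0 0 1; -0.015 0 0 0 1; -0.015 0 0 0 1; -0.015 0 0 0 1")

```text
time_s: 40.63
ee_pos: [0.5293, -0.0588, 0.011]
eef_rot: [-180.0, -0.0, 175.8]
wrist_force: [-1.2, 0.0, 0.3]
finger_gap: -0.0003
gripper_force: 0.5
```

Call:
drive_tool(moves="-0.004 0 0 0 1; -0.008 0 0 0 1; -0.012 0 0 0 1; -0.016 0 0 0 1; -0.02 0 0 0 1; -0.02 0 0 0 1; -0.02 0 0 0 1; -0.02 0 0 0 1")

```text
time_s: 41.3
ee_pos: [0.5304, -0.0587, 0.0107]
eef_rot: [180.0, -0.1, 175.8]
wrist_force: [-5.2, 0.3, 0.8]
finger_gap: 0.0
gripper_force: 2.2
```

Call:
drive_tool(moves="-0.002 0 0 0 1; -0.004 0 0 0 1; -0.006 0 0 0 1; -0.008 0 0 0 1; -0.01 0 0 0 1; -0.01 0 0 0 1; -0.01 0 0 0 1; -0.01 0 0 0 1")

```text
time_s: 41.97
ee_pos: [0.5307, -0.0587, 0.0106]
eef_rot: [180.0, -0.2, 175.8]
wrist_force: [-5.8, -0.0, 2.4]
finger_gap: 0.0001
gripper_force: 3.0
```

Call:
drive_tool(moves="-0.002 0 0 0 1; -0.004 0 0 0 1; -0.006 0 0 0 1; -0.008 0 0 0 1; -0.01 0 0 0 1; -0.01 0 0 0 1; -0.01 0 0 0 1; -0.01 0 0 0 1")

```text
time_s: 42.63
ee_pos: [0.5309, -0.0587, 0.0104]
eef_rot: [180.0, -0.3, 175.8]
wrist_force: [-7.5, -0.0, 3.0]
finger_gap: -0.0002
gripper_force: 3.5
```

Call:
drive_tool(moves="0 0 -0.003 0 1; -0.002 0 -0.006 0 1; -0.004 0 -0.008 0 1; -0.006 0 -0.008 0 1; -0.008 0 -0.008 0 1; -0.01 0 -0.008 0 1; -0.01 0 -0.008 0 1; -0.01 0 -0.008 0 1")

```text
time_s: 43.3
ee_pos: [0.5313, -0.0587, 0.0106]
eef_rot: [180.0, -0.3, 175.8]
wrist_force: [-6.5, 0.7, 0.3]
finger_gap: -0.0
gripper_force: 3.5
```

Call:
drive_tool(moves="-0.003 0 -0.001 0 1; -0.006 0 -0.002 0 1; -0.009 0 -0.003 0 1; -0.012 0 -0.004 0 1; -0.015 0 -0.005 0 1; -0.02 0 -0.006 0 1; -0.02 0 -0.006 0 1; -0.02 0 -0.006 0 1")

```text
time_s: 43.97
ee_pos: [0.5317, -0.0587, 0.0107]
eef_rot: [-180.0, -0.5, 175.8]
wrist_force: [-8.6, -1.7, 0.8]
finger_gap: 0.0001
gripper_force: 4.3
```

Call:
drive_tool(moves="-0.003 0 -0.001 0 1; -0.006 0 -0.002 0 1; -0.009 0 -0.003 0 1; -0.012 0 -0.004 0 1; -0.015 0 -0.005 0 1; -0.02 0 -0.006 0 1; -0.02 0 -0.006 0 1; -0.02 0 -0.006 0 1")

```text
time_s: 44.63
ee_pos: [0.5322, -0.0587, 0.0108]
eef_rot: [-180.0, -0.7, 175.8]
wrist_force: [-11.0, -0.9, 0.9]
finger_gap: 0.0002
gripper_force: 5.2
```

Call:
drive_tool(moves="-0.003 0 -0.001 0 1; -0.006 0 -0.002 0 1; -0.009 0 -0.003 0 1; -0.012 0 -0.004 0 1; -0.015 0 -0.005 0 1; -0.02 0 -0.006 0 1; -0.02 0 -0.006 0 1; -0.02 0 -0.006 0 1")

```text
time_s: 45.3
ee_pos: [0.5326, -0.0587, 0.0108]
eef_rot: [-180.0, -0.8, 175.8]
wrist_force: [-12.3, -0.8, 0.2]
finger_gap: -0.0
gripper_force: 6.1
```

Call:
drive_tool(moves="-0.003 0 -0.001 0 1; -0.006 0 -0.002 0 1; -0.009 0 -0.003 0 1; -0.012 0 -0.004 0 1; -0.015 0 -0.004 0 1; -0.015 0 -0.004 0 1; -0.015 0 -0.004 0 1; -0.015 0 -0.004 0 1")

```text
time_s: 45.97
ee_pos: [0.5329, -0.0588, 0.0108]
eef_rot: [-180.0, -0.9, 175.8]
wrist_force: [-13.6, -0.5, 0.6]
finger_gap: 0.0003
gripper_force: 6.9
```

```bash
python3 o.py;python3 -c "
from h import *
for i in range(3): get_image('scene');print(sense()['wrist_force'],sense()['gripper_force'])"
```

```text
[ 0.53292792 -0.05876205  0.01086856] [-14.16460727  -1.56777792   1.61308251]
orange 268 286 173 197 rightmost [(174, 285), (174, 286), (175, 285), (175, 286), (176, 285)]
[-14.12352671  -1.01145905   0.49044993] 6.875484175980091
[-13.61801198  -1.55022064   0.716855  ] 6.8752461997792125
[-14.54488214  -1.57212996   0.39837961] 6.874380754306912
```

Steady at 14 N. I'll back off gently and lift clear.

Call:
drive_tool(moves="0.03 0 0 0 1; 0.06 0 0 0 1; 0.1 0 0 0 1; 0.15 0 0 0 1; 0.2 0 0 0 1; 0.3 0 0 0 1; 0.4 0 0 0 1; 0.5 0 0 0 1")

```text
time_s: 46.83
ee_pos: [0.4913, -0.056, 0.0143]
eef_rot: [-180.0, 0.0, 175.8]
wrist_force: [-0.5, 0.0, 0.5]
finger_gap: 0.0001
gripper_force: 0.0
```

Call:
drive_tool(moves="0.05 0 -0.1 0 1; 0.1 0 -0.25 0 1; 0.1 0 -0.4 0 1; 0.1 0 -0.55 0 1; 0.1 0 -0.7 0 1; 0.1 0 -0.85 0 1; 0.1 0 -1 0 1; 0.1 0 -1 0 1")

```text
time_s: 47.5
ee_pos: [0.4843, -0.0559, 0.1178]
eef_rot: [-179.9, 0.4, 175.8]
wrist_force: [1.7, 0.6, 0.6]
finger_gap: -0.0001
gripper_force: 0.0
```

```bash
python3 o.py; python3 - <<'E'
from h import *
W=get_image("wrist");h=cv2.cvtColor(W["pixels"],cv2.COLOR_RGB2HSV)
t=np.array([.6208,-.0264]);th=np.radians(-4.0);R=np.array([[np.cos(th),-np.sin(th)],[np.sin(th),np.cos(th)]])
m=cv2.inRange(h,(5,150,60),(25,255,255));k,l,st,c=cv2.connectedComponentsWithStats(m)
for i in range(1,k):
    if st[i,4]>30:print(st[i],[np.round((onz(W,[(st[i,0]+st[i,2]/2,st[i,1])],z)[0,:2]-t)@R,4).tolist() for z in(.022,.032)])
E
```

```text
[ 0.48348991 -0.05572553  0.11623499] [-0.79006749 -0.1669738  -0.50461991]
orange 265 286 173 197 rightmost [(174, 285), (174, 286), (175, 285), (175, 286), (176, 285)]
[378  75   8   7  35] [[-0.227, 0.0582], [-0.2266, 0.0544]]
[439 134  10   7  43] [[-0.1816, 0.1149], [-0.1829, 0.1088]]
[395 180   9   7  36] [[-0.1423, 0.0839], [-0.1453, 0.079]]
[251 320   7  34 182] [[0.0056, -0.0423], [-0.0032, -0.0421]]
```

```bash
python3 -c "
from workcell import *
print(finish_job())"
```

```text
the job is handed in; nothing more can be done
None
```

I set the wedge flat in the slot and pressed it home with a steady 14 N. It stayed in place when the fingers backed off clear, and the job is handed in; I couldn't measure the clamping force on the seals directly.

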